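# Chuck the round-shank mandrel in the bench lathe

### The arm

A 7-joint arm with a two-finger parallel gripper is mounted at the origin on the work surface. World frame = base frame: x ahead of the robot, y to its left, z up, the work surface at z = 0. Lengths are in m, angles in rad, forces in N, time in s.
With the tool pointing down it reaches from about 0.425 to 0.875 m from the base axis. Payload 4.7 kg.
Tool frame: the origin (TCP) lies midway between the tips of the shut fingers; the grasp point (between the pads) lies 19 mm behind it; x points along the fingers, y is the direction in which the jaws open and shut, and the axes are right-handed (so a half turn about x gives the same grasp; the last joint's range is limited). The gripper opens to 87 mm and grips with 3 to 60 N. Pads are 19 mm wide; open, the fingers measure 117 mm over their backs; the gripper's body (75 mm by 190 mm) begins 51 mm behind the grasp point.
Start: joints at [-1.111, 0.321, -0.07, 1.45, 0.023, 1.371, -0.057], TCP at [0.28, 0.586, 0.223] pointing down, gripper open.
Joint ranges: [-2.86, 2.86], [-0.3, 2.09], [-1.38, 1.24], [0.06, 2.45], [-1.56, 4.7], [0.09, 2.05], [-2.69, 2.69]. Speed limits (rad/s): [2.57, 2.57, 3.14, 3.14, 3.14, 3.14, 3.14].

### API

Orientations are given as a rotation vector (axis times angle).
In Python, from bench import ctrl gives the robot as it stands. The module is installed in compiled form; this text tells all that it offers.
- The arm moves only by the shell command python3 -m jog 'ROWS' [FORCE]. ROWS is JSON, a list of rows, each an object with "rot": the turn, a rotation vector about the tool's x, y, z in units of 5 degrees (1.0 is 5 degrees), a list of three; "travel": the shift along the tool's x, y, z in units of 0.3 m (1.0 is 0.3 m), a list of three; "jaw": the closure, from -1 (fully open) to 1 (shut), so that 0 is half open. In form: [{"rot": [ax, ay, az], "travel": [tx, ty, tz], "jaw": jaw}, ...]. A call has 1 to 8 rows; each row shifts and turns the commanded pose from where the row before left it, along the tool's axes as they then stand; what a row does not reach is not made up. A row lasts 1/10 s, in which the tool goes at most 50 mm and 8.59 degrees, less where a joint would pass 70% of its speed; a pose out of reach is approached as far as the arm can. A call with a number of a shift or a turn outside -1 to 1 is refused whole. A call with a gripper value outside its range is refused whole. The fingers move at their own pace and stop on an object; FORCE is the grip in N (left out, the last holds). Time passes only in rows, so rows that do not move let the fingers close. It gives the time, the measured TCP pose, the force and the opening at its end, in the units of the state.
- ctrl.get_state(): the state, without advancing time (a new reading comes with each control period).
- ctrl.get_image(name): name is "side" or "top" or "wrist"; returns the picture (400x640x3 uint8, red, green, blue); there is no depth.
- ctrl.camera_model(name): a dict with "mtx" (3x3 intrinsics, pixels), "k1" (the pictures are not rectified: a ray, as slopes to the right and down, at radius r is drawn at 1 + k1 r^2 times it, then the intrinsics apply), "extrinsics" (4x4, takes a point from world to camera coordinates); the wrist camera has in their place "hand_eye" (4x4, takes a point from camera to tool coordinates, whose origin is the TCP and whose axes are the tool frame's). Camera axes: x right, y up, looking along -z (the intrinsics and any distortion apply to the point x, -y, -z); pixel columns grow to the right and rows downward; lengths in m; the calibration is good to about 2 mm. A picture is of the moment at which its call begins: read the wrist's pose just before it. camera_model takes no time and is no camera call.
- ctrl.close_job(): hands the job in, once; it reports no verdict.
The state is a dict: "time": time; "joint_positions": joint angles; "qd": joint speeds; "joint_torque": joint torques, N m; "position": TCP position; "tool_rot": TCP orientation; "ft_force": force on the tool from outside, world axes, zero at the start; "torque": the same for the moment, N m; "grip_width": opening from 0.0 (shut) to 1.0 (fully open).
Only numpy, scipy, OpenCV 4.12 (cv2) and the standard library are available. Lean on these libraries where they do the work, as an engineer would, in place of code of your own. Each camera call takes 0.05 s, during which the arm holds its last target.

### The job

Draw the mandrel with the round shank out of the rack and set it in the bench chuck: its body lying in the V-rest and its shank pushed fully home between the open jaws. Then swing the sleeve lever over until all three jaws grip the shank firmly, and let go. Leave the spade-ended tool in the rack and the toys where they are.

Things in the scene. Friction and masses are not known exactly. Their poses are not given: they have to be found in the camera images.
- mandrel: Round-shank mandrel, loose, 155 mm, about 180 g: pale wooden octagonal body 110 mm long, 28 mm across flats, lying on a flat with two flats upright; coaxial round steel shank 14 mm diameter, 45 mm long. Origin: at the shoulder (shank meets body), on the underside; centre line at z = 14 mm. Own x along the tool: body x = 0 to 110 mm, shank x = 0 to -45 mm; z up.
- mandrel_tip (a point): Free end of the mandrel's shank, on its centre line. At the start only the shank sticks out of the rack (36 to 47 mm), too little of the body to grasp.
- mandrel_shoulder (a point): Shoulder of the mandrel (shank meets body), on its centre line; axes as mandrel.
- mandrel_end (a point): Blunt wooden end of the mandrel (own x = 110 mm), on its centre line.
- spade: The other tool in the rack, to be left there: same octagonal body, but a flat spade tang 32 mm wide, 6 mm thick, 45 mm long instead of a round shank. Same frame as the mandrel.
- rack: Low roofed wooden rack, fixed, 130 mm deep, 154 mm wide, 46 mm high; the desk is its floor. Origin: middle of the lower edge of its open front, which faces own -x; tools are drawn out towards -x along the desk. Two pockets 44 mm wide, 36 mm high at y = -45 and +45 mm; which tool is in which varies.
- lathe: Bench chuck, fixed on a board (x -50 to 50, y -135 to 190 mm, 12 mm thick). Origin on the desk below the chuck's mouth. Own y is the chuck axis, 75 mm above the desk; it opens to -y. Jaws y = 0 (noses) to 54 mm, sleeve (72 mm diameter) y = 54 to 104 mm, then a headstock 90 mm wide, 110 mm high. Narrow V-rest in front, y = -128 to -13 mm, 21 mm wide, lips at z = 64 mm.
- chuck_mouth (a point): Point on the chuck axis between the jaws' noses, axes as lathe. Home: the mandrel's own x along the chuck's -y, body in the 90-degree V-rest (centre line then at z = 75 mm, on the axis), shoulder at the noses (the body is too thick to enter the jaws).
- sleeve (a joint): Sleeve turn in rad about the chuck's +y: 0 open, stop 1.5; starts 0 to 0.3. The lever's lean from upright towards the chuck's +x is this value minus 0.75. The jaws close 5 mm per rad: tips 12 mm from the axis at 0, touching the shank at about 1.0, then the lever stiffens; firm at 1.1 to 1.2 (some 12 N at the knob). Friction 0.7 N m (7 N at the knob); stays where left.
- knob (a point): Centre of the lever's knob, 100 mm from the chuck axis, at y = 85 mm of the chuck; swings with the sleeve. The knob is a wooden cylinder, 28 mm diameter, 24 mm long, axis along the chuck's y, so its flat faces look along y; a 12 mm rod joins it to the sleeve.
- jaw0: Upper jaw of the chuck (steel block 8 mm wide, 54 mm long, 20 mm high radially); origin on the chuck axis at the nose when open, shifting with the jaw.
- jaw1: Lower jaw on the chuck's -x side, otherwise like jaw0 (the three are 120 degrees apart).
- jaw2: Lower jaw on the chuck's +x side, otherwise like jaw0.
- zeppelin: Silver tin zeppelin 184 mm long on a small wooden stand, 95 mm high, loose; bystander. Origin under its middle.
- seal: Red tin seal balancing a ball, 155 mm high on a 70 mm round foot, loose; bystander. Origin under its foot.
- button_tin: Round tortoiseshell-finish button tin, 93 mm diameter, 40 mm high, loose; bystander. Origin under its middle.
Not all that is in view belongs to the job. Of the things shaped like the rack, the wooden one is meant.

How it is judged:
By the outcome, as a careful person would: the job done as asked, in the order asked, and still so for the second after the job is handed in, with the robot touching nothing.
It also fails if it takes over 72 s, if anything falls off the work surface, if the arm or the gripper's body presses on something with over 40 N, if the wrist force passes 120 N, or if a joint passes its speed limit or range.

## Working session

There is one attempt and no reset: what is moved stays moved. The work goes in short steps, Python scripts to look and compute and a shell command to move; the robot and the scene stay as the last step left them, time stands still between calls to the robot, and variables do not carry over. Pictures are saved under pics/ and viewed, and the job is handed in when it is done.

```bash
mkdir -p pics; ls; cat > h.py <<'E'
import numpy as np, cv2
from scipy.spatial.transform import Rotation as R
from bench import ctrl
def snap(name, fn):
    im=ctrl.get_image(name); cv2.imwrite('pics/'+fn, im[:,:,::-1]); return im
def ext(name, st=None):
    m=ctrl.camera_model(name)
    if 'extrinsics' in m:
        return m, np.array(m['extrinsics'])
    st=st or ctrl.get_state()
    T=np.eye(4); T[:3,:3]=R.from_rotvec(st['tool_rot']).as_matrix(); T[:3,3]=st['position']
    return m, np.linalg.inv(T@np.array(m['hand_eye']))
def proj(name,P,st=None):
    m,E=ext(name,st); K=np.array(m['mtx']); p=E[:3,:3]@np.array(P)+E[:3,3]
    s=np.array([p[0],-p[1]])/-p[2]; s=s*(1+m['k1']*(s@s)); return (K@[s[0],s[1],1])[:2]
def ray(name,uv,st=None):
    m,E=ext(name,st); K=np.array(m['mtx'])
    d=np.linalg.solve(K,[uv[0],uv[1],1])[:2]; s=d.copy()
    for _ in range(30): s=d/(1+m['k1']*(s@s))
    v=E[:3,:3].T@np.array([s[0],-s[1],-1]); o=-E[:3,:3].T@E[:3,3]
    return o,v/np.linalg.norm(v)
def onz(name,uv,z,st=None):
    o,v=ray(name,uv,st); return o+v*(z-o[2])/v[2]
def tri(r1,r2):
    (o1,v1),(o2,v2)=r1,r2
    A=np.array([v1,-v2]).T; t=np.linalg.lstsq(A,o2-o1,rcond=None)[0]
    a=o1+v1*t[0]; b=o2+v2*t[1]; return (a+b)/2,np.linalg.norm(a-b)
def tool():
    st=ctrl.get_state(); return np.array(st['position']),R.from_rotvec(st['tool_rot']),st
def goto(P,M):
    """units: delta from measured pose to target, in tool axes now"""
    p,r,st=tool(); d=r.inv().apply(np.array(P)-p)/0.3
    rv=(r.inv()*R.from_matrix(M)).as_rotvec()/np.radians(5)
    return d.round(4),rv.round(3)
E
python3 - <<'E'
from h import *
np.set_printoptions(precision=4,suppress=True)
for n in ['top','side','wrist']:
    snap(n,n+'0.png'); m=ctrl.camera_model(n); print(n,m)
print(ctrl.get_state())
E
```

```text
pics
top {'mtx': array([[461.2026,   0.    , 311.7813],
       [  0.    , 461.2026, 200.5434],
       [  0.    ,   0.    ,   1.    ]]), 'k1': -0.041925145162170045, 'extrinsics': array([[-0.0238, -0.9996,  0.0147, -0.1893],
       [ 0.9942, -0.0221,  0.1048, -0.4874],
       [-0.1044,  0.0171,  0.9944, -1.3475],
       [ 0.    ,  0.    ,  0.    ,  1.    ]])}
side {'mtx': array([[453.9027,   0.    , 321.7596],
       [  0.    , 453.9027, 198.3282],
       [  0.    ,   0.    ,   1.    ]]), 'k1': -0.05510627891549572, 'extrinsics': array([[ 0.7625, -0.6468,  0.0166, -0.4888],
       [ 0.4411,  0.5384,  0.718 , -0.1846],
       [-0.4733, -0.5402,  0.6958, -1.5785],
       [ 0.    ,  0.    ,  0.    ,  1.    ]])}
wrist {'mtx': array([[278.8494,   0.    , 318.3331],
       [  0.    , 278.8494, 196.947 ],
       [  0.    ,   0.    ,   1.    ]]), 'k1': -0.04745159467606759, 'hand_eye': array([[ 0.0006,  0.2534, -0.9673, -0.1623],
       [ 1.    , -0.0006,  0.0005,  0.0004],
       [-0.0004, -0.9674, -0.2534, -0.0698],
       [ 0.    ,  0.    ,  0.    ,  1.    ]])}
{'time': 0.15, 'joint_positions': array([-1.1109,  0.3216, -0.0701,  1.4514,  0.0226,  1.3708, -0.0569]), 'qd': array([-0.0004, -0.0025,  0.0009, -0.0051, -0.0003, -0.0022,  0.0001]), 'joint_torque': array([ -0.0001, -49.1796,  -0.4044, -31.2873,  -0.0639,   0.0407,
         0.0002]), 'position': array([0.2801, 0.5861, 0.2217]), 'tool_rot': array([ 0.3485,  1.5426, -0.3507]), 'ft_force': array([0.6379, 0.8186, 0.8503]), 'torque': array([-0.0334, -0.0212,  0.0188]), 'grip_width': 1.0028910700236766}
```

View pics/top0.png

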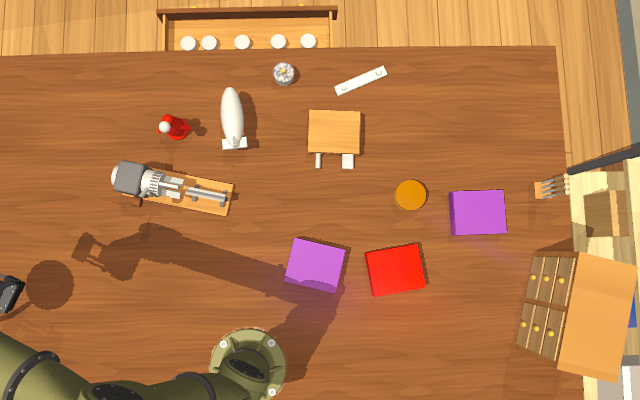

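View pics/side0.png

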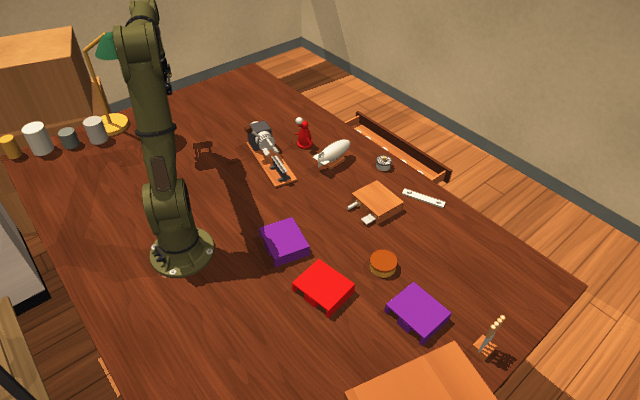

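View pics/wrist0.png

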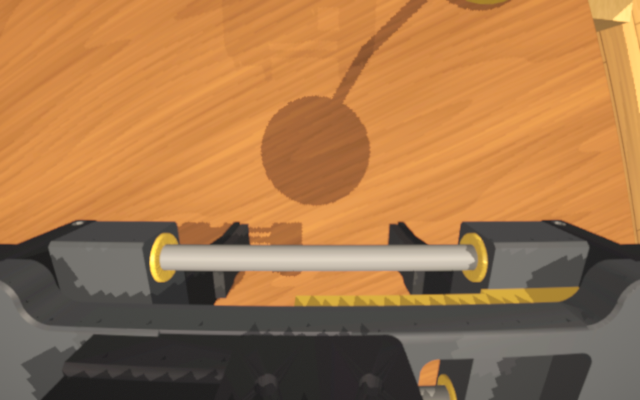

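```bash
python3 - <<'E'
import cv2
a=cv2.imread('pics/top0.png'); s=cv2.imread('pics/side0.png')
cv2.imwrite('pics/t_rack.png',cv2.resize(a[95:185,290:380],None,fx=6,fy=6,interpolation=cv2.INTER_CUBIC))
cv2.imwrite('pics/t_lathe.png',cv2.resize(a[150:225,100:250],None,fx=5,fy=5,interpolation=cv2.INTER_CUBIC))
cv2.imwrite('pics/s_lathe.png',cv2.resize(s[105:195,235:345],None,fx=6,fy=6,interpolation=cv2.INTER_CUBIC))
cv2.imwrite('pics/s_rack.png',cv2.resize(s[170:230,340:450],None,fx=7,fy=7,interpolation=cv2.INTER_CUBIC))
E
```

```text
(no output)
```

View pics/t_rack.png

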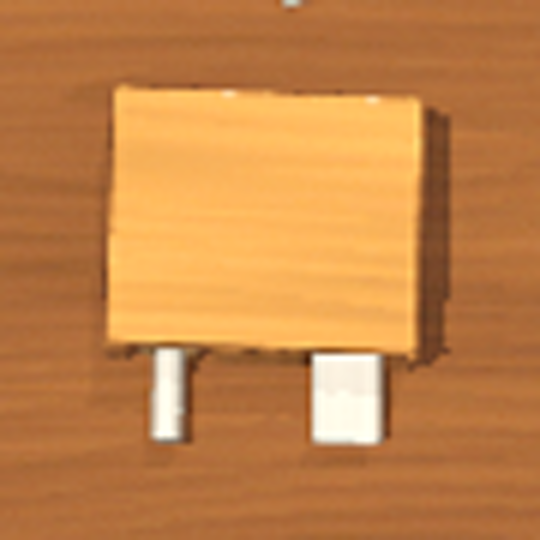

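View pics/t_lathe.png

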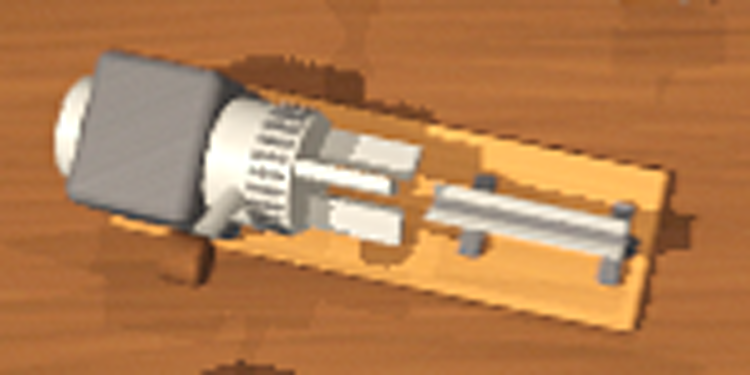

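View pics/s_lathe.png

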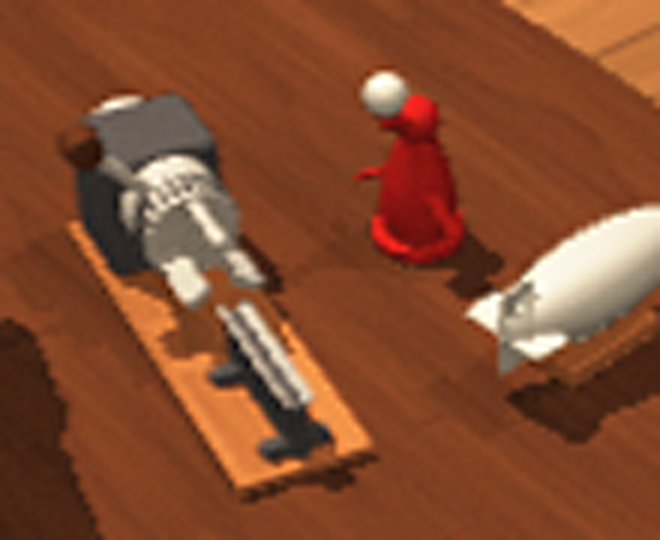

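View pics/s_rack.png

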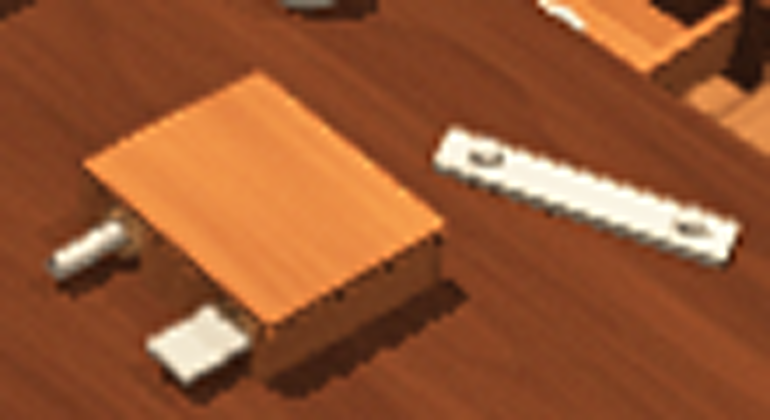

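```bash
python3 - <<'E'
from h import *
np.set_printoptions(precision=4,suppress=True)
c={k:onz('top',v,.046) for k,v in dict(TL=(309.3,109.5),TR=(360.3,111.3),BR=(359.3,154.2),BL=(307.8,152.2)).items()}
print(c); print([np.linalg.norm(c[a]-c[b]) for a,b in [('TL','TR'),('TR','BR'),('BL','BR'),('TL','BL')]])
f=(c['BR']+c['BL'])/2; print('front',f)
print('tip',onz('top',(318.2,168.3),.014),'root',onz('top',(318.5,153.3),.02))
print('spade',onz('top',(348,168.8),.017))
# lathe
A=onz('top',(234,184),.012);B=onz('top',(226.4,216),.012);print('board front',A,B,np.linalg.norm(A-B))
# back-left board edge on lower side: crop (110,225)->(122,195)
C=onz('top',(122,195),.012); print(C,np.linalg.norm(C-B))
print(np.degrees(np.arctan2(*(C-B)[1::-1])),np.degrees(np.arctan2(*(A-B)[1::-1])))
# v rest lips
for uv in [(442,188),(432,220),(632,222),(622,252)]:
    print('V',onz('top',(uv[0]/5+100,uv[1]/5+150),.064))
print('tri tip',tri(ray('top',(318.2,168.3)),ray('side',(340+52/7,170+266/7))))
k1=(185/5+100,262/5+150); k2=(235+82/6,105+148/6)
print('knob',tri(ray('top',k1),ray('side',k2)))
E
```

```text
{'TL': array([ 0.7561, -0.1992,  0.046 ]), 'TR': array([ 0.7477, -0.3526,  0.046 ]), 'BR': array([ 0.6164, -0.3449,  0.046 ]), 'BL': array([ 0.6256, -0.1917,  0.046 ])}
[np.float64(0.15363755345417568), np.float64(0.13153884116476283), np.float64(0.15343261068102898), np.float64(0.1307694473863001)]
front [ 0.621  -0.2683  0.046 ]
tip [ 0.5821 -0.2225  0.014 ] root [ 0.6271 -0.2243  0.02  ]
spade [ 0.5781 -0.3126  0.017 ]
board front [0.5399 0.033  0.012 ] [0.4435 0.0564 0.012 ] 0.09915113197863262
[0.514 0.372 0.012] 0.32336711193322637
77.41151525434017 -13.638654839840916
V [0.5248 0.1577 0.064 ]
V [0.5062 0.1634 0.064 ]
V [0.5024 0.0473 0.064 ]
V [0.485  0.0532 0.064 ]
tri tip (array([ 0.5812, -0.222 ,  0.0156]), np.float64(0.0014567210881921936))
knob (array([0.4771, 0.2751, 0.1486]), np.float64(0.003737910069132351))
```

```bash
cat >> h.py <<'E'
def down(jawdeg):
    """tool x down, tool y horizontal at heading jawdeg"""
    a=np.radians(jawdeg); x=np.array([0,0,-1.]); y=np.array([np.cos(a),np.sin(a),0]); return np.array([x,y,np.cross(x,y)]).T
def show():
    p,r,st=tool(); M=r.as_matrix()
    print('t %.2f'%st['time'],'p',p.round(4),'x',M[:,0].round(3),'y',M[:,1].round(3),'yaw %.2f'%np.degrees(np.arctan2(M[1,1],M[0,1])),'F',np.round(st['ft_force'],1),'T',np.round(st['torque'],2),'g %.3f'%st['grip_width'],'q',np.round(st['joint_positions'],2))
E
python3 - <<'E'
from h import *
show()
M=down(86.65)
print(goto([0.50,-0.22,0.20],M)); print(goto([0.602,-0.2233,0.12],M))
print(down(86.65))
E
```

```text
t 0.15 p [0.2801 0.5861 0.2217] x [-0.001 -0.001 -1.   ] y [ 0.431  0.902 -0.001] yaw 64.46 F [0.6 0.8 0.9] T [-0.03 -0.02  0.02] g 1.003 q [-1.11  0.32 -0.07  1.45  0.02  1.37 -0.06]
(array([ 0.0756, -2.1082,  1.8198]), array([-4.438e+00, -2.000e-03,  1.600e-02]))
(array([ 0.3421, -1.9712,  2.1313]), array([-4.438e+00, -2.000e-03,  1.600e-02]))
[[ 0.          0.05843522  0.9982912 ]
 [ 0.          0.9982912  -0.05843522]
 [-1.          0.          0.        ]]
```

```bash
python3 -m jog '[{"rot":[0,0,0],"travel":[-0.01,-0.081,0.13],"jaw":-1},{"rot":[0,0,0],"travel":[-0.01,-0.081,0.13],"jaw":-1},{"rot":[0,0,0],"travel":[-0.01,-0.081,0.13],"jaw":-1},{"rot":[0,0,0],"travel":[-0.01,-0.081,0.13],"jaw":-1},{"rot":[0,0,0],"travel":[-0.01,-0.081,0.13],"jaw":-1},{"rot":[0,0,0],"travel":[-0.01,-0.081,0.13],"jaw":-1},{"rot":[0,0,0],"travel":[-0.01,-0.081,0.13],"jaw":-1},{"rot":[0,0,0],"travel":[-0.01,-0.081,0.13],"jaw":-1}]'
python3 -m jog '[{"rot":[0,0,0],"travel":[-0.01,-0.081,0.13],"jaw":-1},{"rot":[0,0,0],"travel":[-0.01,-0.081,0.13],"jaw":-1},{"rot":[0,0,0],"travel":[-0.01,-0.081,0.13],"jaw":-1},{"rot":[0,0,0],"travel":[-0.01,-0.081,0.13],"jaw":-1},{"rot":[0,0,0],"travel":[0,0,0],"jaw":-1},{"rot":[0,0,0],"travel":[0,0,0],"jaw":-1},{"rot":[0,0,0],"travel":[0,0,0],"jaw":-1}]'
python3 - <<'E'
from h import *
show(); p,r,st=tool(); np.save('st_w1.npy',[st['position'],st['tool_rot']]); snap('wrist','w1.png'); show()
E
```

```text
time: 0.95
position: [0.4786, 0.2748, 0.2466]
tool_rot: [0.35, 1.542, -0.349]
ft_force: [1.1, 1.1, 0.6]
grip_width: 1.0
time: 1.65
position: [0.5761, 0.1232, 0.2581]
tool_rot: [0.349, 1.544, -0.348]
ft_force: [-0.6, 0.1, 0.9]
grip_width: 0.999
t 1.65 p [0.5761 0.1232 0.2581] x [-0.001  0.001 -1.   ] y [0.429 0.903 0.   ] yaw 64.57 F [-0.6  0.1  0.9] T [ 0.03 -0.04  0.07] g 0.999 q [-0.52  0.18  0.3   1.57 -0.05  1.41  0.92]
t 1.70 p [0.576  0.1236 0.2582] x [-0.001  0.001 -1.   ] y [0.429 0.904 0.   ] yaw 64.63 F [-0.5  0.4 -0.5] T [-0.02  0.    0.02] g 1.000 q [-0.52  0.18  0.3   1.57 -0.05  1.41  0.92]
```

View pics/w1.png

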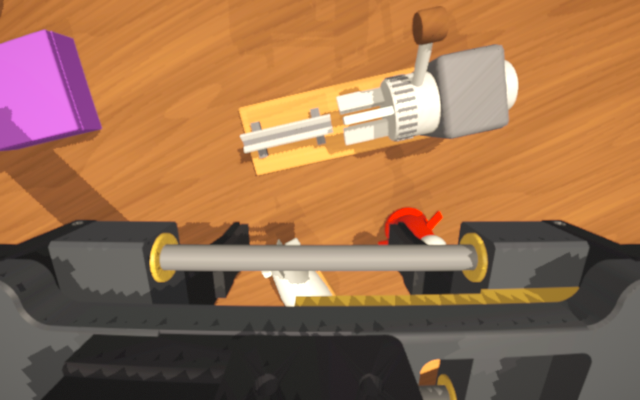

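```bash
python3 - <<'E'
import cv2
a=cv2.imread('pics/w1.png')
cv2.imwrite('pics/w1c.png',cv2.resize(a[90:185,230:430],None,fx=4,fy=4,interpolation=cv2.INTER_CUBIC))
cv2.imwrite('pics/w1d.png',cv2.resize(a[0:100,380:530],None,fx=5,fy=5,interpolation=cv2.INTER_CUBIC))
E
```

```text
(no output)
```

View pics/w1c.png

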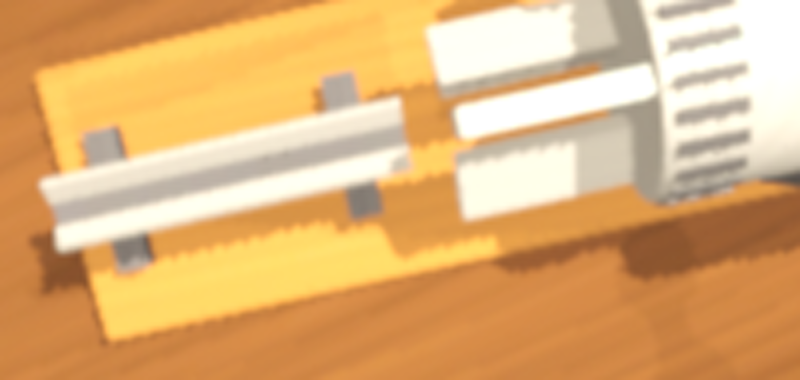

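View pics/w1d.png

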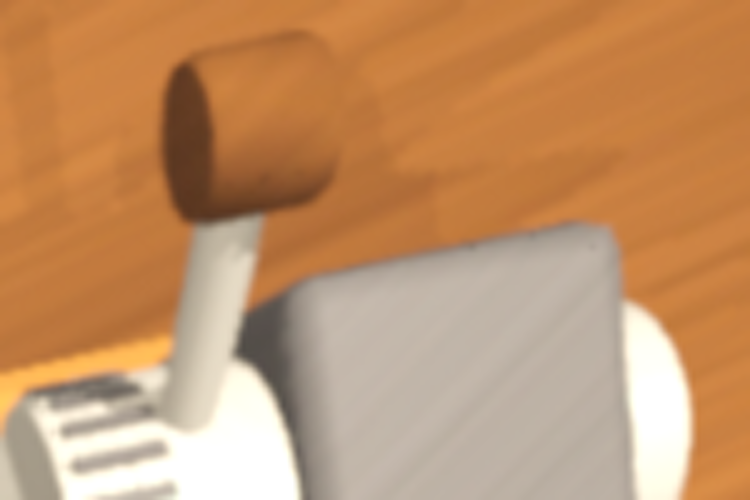

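```bash
python3 - <<'E'
from h import *
np.set_printoptions(precision=4,suppress=True)
a=np.load('st_w1.npy'); st=dict(position=a[0],tool_rot=a[1])
P=lambda u,v,z: onz('wrist',(230+u/4,90+v/4),z,st)
v=[P(40,180,.064),P(60,250,.064),P(400,97,.064),P(408,165,.064)]
f=(v[0]+v[1])/2; b=(v[2]+v[3])/2; d=b-f; print('V',f,b,np.linalg.norm(d),np.linalg.norm(v[0]-v[1]),np.linalg.norm(v[2]-v[3]),'ang',np.degrees(np.arctan2(d[1],d[0])))
B=[P(37,75,.012),P(110,342,.012)]; e=B[0]-B[1]; print('board',B,np.linalg.norm(e),np.degrees(np.arctan2(e[1],e[0])),(B[0]+B[1])/2)
print('jaw0 nose',P(457,122,.107))
for w in [(.5214,.1764)]:
  pass
k,err=tri(ray('wrist',(430,25.4),st),ray('side',(235+82/6,105+148/6))); print('knob',k,err)
k,err=tri(ray('wrist',(430,25.4),st),ray('top',(185/5+100,262/5+150))); print('knob',k,err)
# rack/mandrel check
E
```

```text
V [0.4933 0.0565 0.064 ] [0.5182 0.1683 0.064 ] 0.11451719335070484 0.022459196992285 0.020673642657417415 ang 77.46653952229305
board [array([0.4456, 0.062 , 0.012 ]), array([0.5409, 0.0399, 0.012 ])] 0.09782271735024971 166.9882565353642 [0.4932 0.0509 0.012 ]
jaw0 nose [0.5216 0.1806 0.107 ]
knob [0.479  0.2789 0.1468] 0.004859075997460567
knob [0.4766 0.2791 0.1465] 0.004088960176346968
```

```bash
python3 -m jog '[{"rot":[0,0,0],"travel":[0.024,-0.119,0.086],"jaw":-1},{"rot":[0,0,0],"travel":[0.024,-0.119,0.086],"jaw":-1},{"rot":[0,0,0],"travel":[0.024,-0.119,0.086],"jaw":-1},{"rot":[0,0,0],"travel":[0.024,-0.119,0.086],"jaw":-1},{"rot":[0,0,0],"travel":[0.024,-0.119,0.086],"jaw":-1},{"rot":[0,0,0],"travel":[0.024,-0.119,0.086],"jaw":-1},{"rot":[0,0,0],"travel":[0.024,-0.119,0.086],"jaw":-1},{"rot":[0,0,0],"travel":[0.024,-0.119,0.086],"jaw":-1}]'
python3 -m jog '[{"rot":[-0.884,0,0],"travel":[0,0,0],"jaw":-1},{"rot":[-0.884,0,0],"travel":[0,0,0],"jaw":-0.5},{"rot":[-0.884,0,0],"travel":[0,0,0],"jaw":-0.5},{"rot":[-0.884,0,0],"travel":[0,0,0],"jaw":-0.5},{"rot":[-0.884,0,0],"travel":[0,0,0],"jaw":-0.5},{"rot":[0,0,0],"travel":[0,0,0],"jaw":-0.5},{"rot":[0,0,0],"travel":[0,0,0],"jaw":-0.5}]'
python3 - <<'E'
from h import *
show(); p,r,st=tool(); np.save('st_w2.npy',[st['position'],st['tool_rot']]); snap('wrist','w2.png')
for P in [(.582,-.2225,.014),(.602,-.2233,.014),(.6256,-.1917,.046)]: print(proj('wrist',P,st))
E
```

```text
time: 2.5
position: [0.6407, -0.2242, 0.2006]
tool_rot: [0.348, 1.543, -0.346]
ft_force: [0.9, 0.5, 0.6]
grip_width: 1.001
time: 3.2
position: [0.6402, -0.2235, 0.2008]
tool_rot: [0.048, 1.57, -0.046]
ft_force: [0.2, 1.2, 0.0]
grip_width: 0.756
t 3.20 p [ 0.6402 -0.2235  0.2008] x [-0.     0.001 -1.   ] y [0.06  0.998 0.001] yaw 86.57 F [0.2 1.2 0. ] T [ 0.02  0.04 -0.06] g 0.756 q [-0.02  0.41  0.43  1.42 -0.17  1.35  1.93]
[315.83087749 133.78340967]
[316.17814707 150.23492726]
[344.67093626 171.78991677]
```

View pics/w2.png

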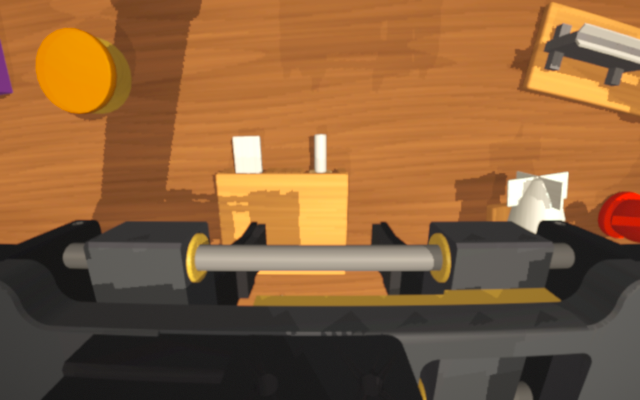

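```bash
python3 - <<'E'
from h import *
np.set_printoptions(precision=4,suppress=True)
a=np.load('st_w2.npy'); st=dict(position=a[0],tool_rot=a[1])
im=cv2.imread('pics/w2.png')[125:180,295:345].astype(int)
g=(im.min(2)>150)
for r in [12,16,20,24,28,32,36,40]:
    c=np.where(g[r])[0]; print(r+125,c.min()+295 if len(c) else None,c.max()+295 if len(c) else None)
cv2.imwrite('pics/w2c.png',cv2.resize(cv2.imread('pics/w2.png')[125:200,205:355],None,fx=5,fy=5,interpolation=cv2.INTER_CUBIC))
print('tip',onz('wrist',(320.3,135),.014,st),onz('wrist',(320.3,160),.014,st))
print('corners',onz('wrist',(348.3,173),.046,st),onz('wrist',(217,173.5),.046,st))
print(goto([.602,-.2215,.085],down(86.65)))
E
```

```text
137 315 325
141 315 325
145 315 325
149 315 325
153 315 325
157 315 325
161 315 325
165 315 325
tip [ 0.5838 -0.2171  0.014 ] [ 0.6144 -0.2189  0.014 ]
corners [ 0.6273 -0.1876  0.046 ] [ 0.6187 -0.3391  0.046 ]
(array([ 0.3863,  0.0002, -0.1275]), array([-0.019, -0.   , -0.006]))
```

View pics/w2c.png

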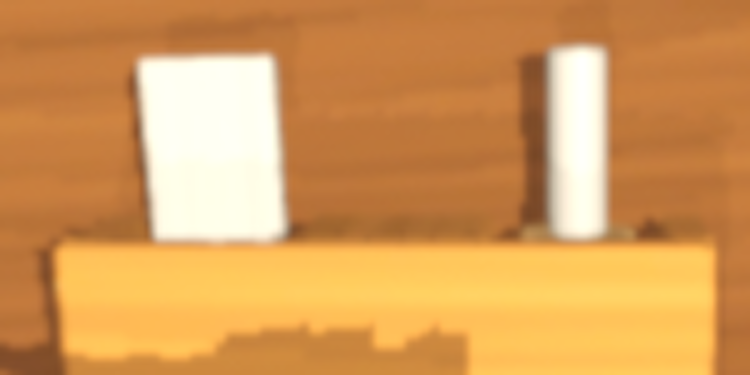

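```bash
python3 -m jog '[{"rot":[0,0,0],"travel":[0.096,0.001,-0.03],"jaw":-0.5},{"rot":[0,0,0],"travel":[0.096,0.001,-0.03],"jaw":-0.5},{"rot":[0,0,0],"travel":[0.096,0.001,-0.03],"jaw":-0.5},{"rot":[0,0,0],"travel":[0.096,0.001,-0.03],"jaw":-0.5},{"rot":[0,0,0],"travel":[0,0,0],"jaw":-0.5},{"rot":[0,0,0],"travel":[0,0,0],"jaw":-0.5}]'
python3 - <<'E'
from h import *
show(); p,r,st=tool(); np.save('st_w3.npy',[st['position'],st['tool_rot']]); im=snap('wrist','w3.png')
print(proj('wrist',p,st), proj('wrist',(.5825,-.22,.014),st),proj('wrist',(.604,-.22,.014),st))
E
```

```text
time: 3.85
position: [0.6045, -0.2215, 0.0862]
tool_rot: [0.047, 1.57, -0.047]
ft_force: [-0.1, -0.6, 1.1]
grip_width: 0.748
t 3.85 p [ 0.6045 -0.2215  0.0862] x [ 0.  0. -1.] y [0.06  0.998 0.   ] yaw 86.55 F [-0.1 -0.6  1.1] T [ 0.05  0.01 -0.  ] g 0.748 q [-0.02  0.42  0.41  1.64 -0.18  1.12  1.96]
[317.33635872 238.80291541] [317.86619831 181.37765272] [319.34418412 205.4146515 ]
```

View pics/w3.png

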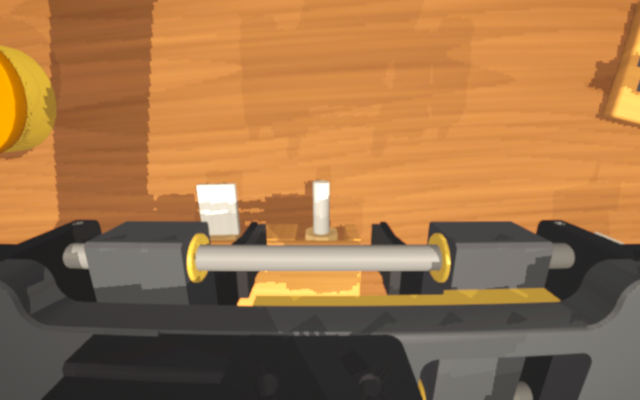

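```bash
python3 -m jog '[{"rot":[0,0,0],"travel":[0.08,0.01,-0.005],"jaw":-0.5},{"rot":[0,0,0],"travel":[0.08,0,0],"jaw":-0.5},{"rot":[0,0,0],"travel":[0.07,0,0],"jaw":-0.5},{"rot":[0,0,0],"travel":[0.04,0,0],"jaw":-0.5},{"rot":[0,0,0],"travel":[0,0,0],"jaw":-0.5},{"rot":[0,0,0],"travel":[0,0,0],"jaw":0.2}]' 30
python3 -m jog '[{"rot":[0,0,0],"travel":[0,0,0],"jaw":0.6},{"rot":[0,0,0],"travel":[0,0,0],"jaw":1},{"rot":[0,0,0],"travel":[0,0,0],"jaw":1},{"rot":[0,0,0],"travel":[0,0,0],"jaw":1},{"rot":[0,0,0],"travel":[0,0,0],"jaw":1},{"rot":[0,0,0],"travel":[0,0,0],"jaw":1}]'
```

```text
time: 4.5
position: [0.604, -0.2191, 0.0062]
tool_rot: [0.047, 1.568, -0.048]
ft_force: [0.2, 0.2, 0.7]
grip_width: 0.714
time: 5.1
position: [0.6028, -0.2186, 0.0048]
tool_rot: [0.047, 1.57, -0.047]
ft_force: [-0.4, 0.1, -0.1]
grip_width: 0.203
```

```bash
python3 -m jog '[{"rot":[0,0,0],"travel":[0,0,0],"jaw":1},{"rot":[0,0,0],"travel":[0,0,0],"jaw":1},{"rot":[0,0,0],"travel":[0,0,0],"jaw":1}]'
```

```text
time: 5.4
position: [0.6027, -0.2186, 0.0048]
tool_rot: [0.047, 1.57, -0.047]
ft_force: [-0.1, 0.4, 0.7]
grip_width: 0.149
```

```bash
python3 -m jog '[{"rot":[0,0,0],"travel":[0,0,-0.04],"jaw":1},{"rot":[0,0,0],"travel":[0,0,-0.06],"jaw":1},{"rot":[0,0,0],"travel":[0,0,-0.06],"jaw":1},{"rot":[0,0,0],"travel":[0,0,-0.06],"jaw":1},{"rot":[0,0,0],"travel":[0,0,-0.06],"jaw":1},{"rot":[0,0,0],"travel":[0,0,-0.06],"jaw":1},{"rot":[0,0,0],"travel":[0,0,-0.06],"jaw":1},{"rot":[0,0,0],"travel":[0,0,0],"jaw":1}]'
python3 - <<'E'
from h import *
show(); snap('wrist','w4.png'); im=snap('top','top4.png')
cv2.imwrite('pics/t4c.png',cv2.resize(im[90:220,260:400,::-1],None,fx=5,fy=4.5,interpolation=cv2.INTER_CUBIC)[:600])
E
```

```text
time: 6.2
position: [0.4805, -0.2115, 0.0048]
tool_rot: [0.049, 1.572, -0.047]
ft_force: [-1.1, 0.3, -0.7]
grip_width: 0.148
t 6.20 p [ 0.4805 -0.2115  0.0048] x [-0.002  0.001 -1.   ] y [0.062 0.998 0.001] yaw 86.47 F [-1.1  0.3 -0.7] T [ 0.03  0.19 -0.02] g 0.148 q [-0.01  0.29  0.43  1.99 -0.16  0.89  2.  ]
```

View pics/t4c.png

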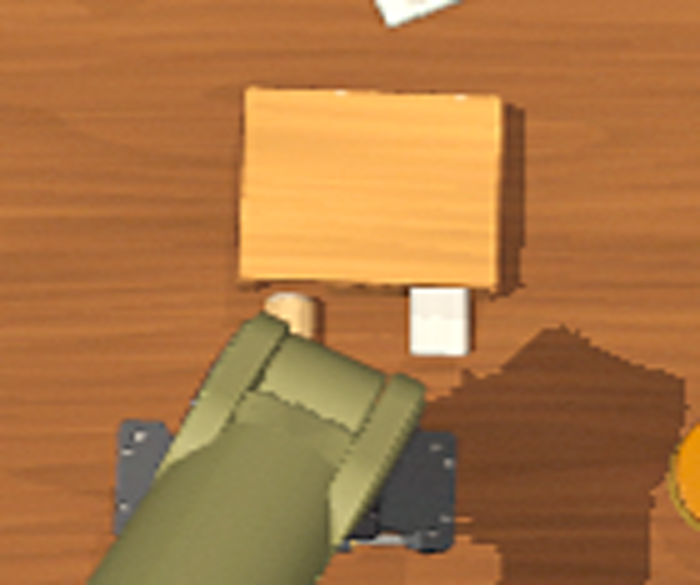

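View pics/w4.png

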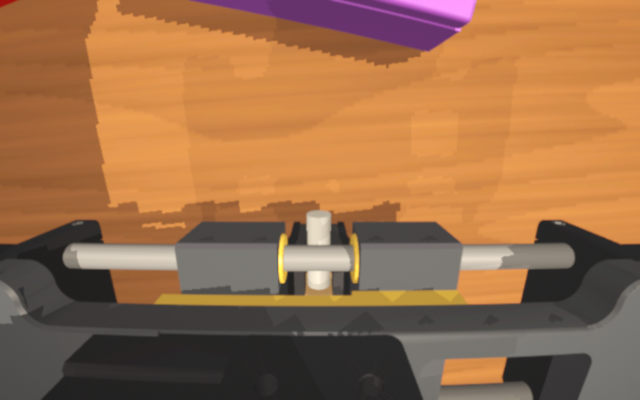

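```bash
python3 -m jog '[{"rot":[0,0,0],"travel":[0,0,0],"jaw":-0.3},{"rot":[0,0,0],"travel":[0,0,0],"jaw":-0.3},{"rot":[0,0,0],"travel":[0,0,0],"jaw":-0.3},{"rot":[0,0,0],"travel":[0,0,0],"jaw":-0.3},{"rot":[0,0,0],"travel":[0,0,0],"jaw":-0.3},{"rot":[0,0,0],"travel":[0,0,0],"jaw":-0.3}]'
python3 - <<'E'
from h import *
show(); snap('wrist','w5.png')
E
```

```text
time: 6.9
position: [0.483, -0.2114, 0.0047]
tool_rot: [0.047, 1.57, -0.047]
ft_force: [-0.1, 0.2, 0.8]
grip_width: 0.596
t 6.90 p [ 0.483  -0.2114  0.0047] x [ 0.  0. -1.] y [0.06  0.998 0.   ] yaw 86.56 F [-0.1  0.2  0.8] T [ 0.01 -0.01 -0.01] g 0.596 q [-0.02  0.3   0.42  1.99 -0.16  0.89  2.  ]
```

View pics/w5.png

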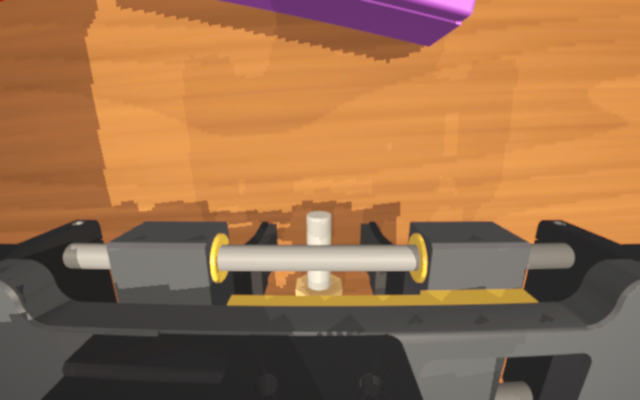

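```bash
python3 - <<'E'
from h import *
p,r,st=tool()
a=onz('wrist',(318.5,213),.016,st); b=onz('wrist',(318.5,287),.022,st); print(a,b,p)
E
python3 -m jog '[{"rot":[0,0,0],"travel":[0,0,0.05],"jaw":-0.3},{"rot":[0,0,0],"travel":[0,0,0.1],"jaw":-0.3},{"rot":[0,0,0],"travel":[0,0,0.083],"jaw":-0.3},{"rot":[0,0,0],"travel":[0,0,0],"jaw":0},{"rot":[0,0,0],"travel":[0,0,0],"jaw":0.5},{"rot":[0,0,0],"travel":[0,0,0],"jaw":1},{"rot":[0,0,0],"travel":[0,0,0],"jaw":1},{"rot":[0,0,0],"travel":[0,0,0],"jaw":1}]'
python3 -m jog '[{"rot":[0,0,0],"travel":[0,0,0],"jaw":1},{"rot":[0,0,0],"travel":[0,0,0],"jaw":1}]'
python3 - <<'E'
from h import *
show()
E
```

```text
[ 0.46245013 -0.20947548  0.016     ] [ 0.50633075 -0.21208824  0.022     ] [ 0.48301338 -0.21143287  0.00472581]
time: 7.75
position: [0.5519, -0.2157, 0.0048]
tool_rot: [0.048, 1.571, -0.047]
ft_force: [-1.2, 0.8, -0.4]
grip_width: 0.318
time: 7.95
position: [0.5521, -0.2157, 0.0048]
tool_rot: [0.048, 1.571, -0.047]
ft_force: [-1.4, -0.1, 0.4]
grip_width: 0.316
t 7.95 p [ 0.5521 -0.2157  0.0048] x [-0.001  0.    -1.   ] y [0.06  0.998 0.   ] yaw 86.54 F [-1.4 -0.1  0.4] T [-0.01  0.31  0.05] g 0.316 q [-0.01  0.42  0.4   1.83 -0.2   0.94  1.99]
```

```bash
python3 -m jog '[{"rot":[0,0,0],"travel":[-0.05,0,0],"jaw":1},{"rot":[0,0,0],"travel":[-0.15,0,0],"jaw":1},{"rot":[0,0,0],"travel":[-0.15,0,0],"jaw":1},{"rot":[0,0,0],"travel":[-0.15,0,0],"jaw":1},{"rot":[0.98,0,0],"travel":[0,0,0],"jaw":1},{"rot":[0.98,0,0],"travel":[0,0,0],"jaw":1},{"rot":[0.98,0,0],"travel":[0,0,0],"jaw":1},{"rot":[0.98,0,0],"travel":[0,0,0],"jaw":1}]'
python3 -m jog '[{"rot":[0.98,0,0],"travel":[0,0,0],"jaw":1},{"rot":[0.98,0,0],"travel":[0,0,0],"jaw":1},{"rot":[0.98,0,0],"travel":[0,0,0],"jaw":1},{"rot":[0.98,0,0],"travel":[0,0,0],"jaw":1},{"rot":[0.98,0,0],"travel":[0,0,0],"jaw":1},{"rot":[0.98,0,0],"travel":[0,0,0],"jaw":1},{"rot":[0.98,0,0],"travel":[0,0,0],"jaw":1},{"rot":[0.98,0,0],"travel":[0,0,0],"jaw":1}]'
python3 -m jog '[{"rot":[0.98,0,0],"travel":[0,0,0],"jaw":1},{"rot":[0.98,0,0],"travel":[0,0,0],"jaw":1},{"rot":[0.98,0,0],"travel":[0,0,0],"jaw":1},{"rot":[0.98,0,0],"travel":[0,0,0],"jaw":1},{"rot":[0.98,0,0],"travel":[0,0,0],"jaw":1},{"rot":[0.98,0,0],"travel":[0,0,0],"jaw":1},{"rot":[0.98,0,0],"travel":[0,0,0],"jaw":1},{"rot":[0.98,0,0],"travel":[0,0,0],"jaw":1}]'
python3 - <<'E'
from h import *
show(); print(goto([.4991,.079,.13],down(-12.6)))
E
```

```text
time: 8.75
position: [0.5528, -0.2155, 0.1557]
tool_rot: [0.318, 1.546, -0.318]
ft_force: [0.3, -0.2, -2.1]
grip_width: 0.317
time: 9.55
position: [0.5528, -0.2155, 0.1555]
tool_rot: [0.848, 1.399, -0.848]
ft_force: [-0.7, -0.9, -2.7]
grip_width: 0.317
time: 10.35
position: [0.5528, -0.2155, 0.1555]
tool_rot: [1.358, 1.106, -1.356]
ft_force: [0.2, 0.6, -2.6]
grip_width: 0.317
t 10.35 p [ 0.5528 -0.2155  0.1555] x [ 0.001  0.    -1.   ] y [ 0.979 -0.202  0.001] yaw -11.64 F [ 0.2  0.6 -2.6] T [-0.04  0.05 -0.  ] g 0.317 q [-0.24  0.28  0.67  1.71 -0.19  1.22  0.27]
(array([ 0.0852, -0.3734, -0.9252]), array([ 0.193, -0.006, -0.009]))
```

```bash
python3 -m jog '[{"rot":[0.193,0,0],"travel":[0,0,0],"jaw":1},{"rot":[0,0,0],"travel":[0.012,-0.0555,-0.1313],"jaw":1},{"rot":[0,0,0],"travel":[0.012,-0.0555,-0.1313],"jaw":1},{"rot":[0,0,0],"travel":[0.012,-0.0555,-0.1313],"jaw":1},{"rot":[0,0,0],"travel":[0.012,-0.0555,-0.1313],"jaw":1},{"rot":[0,0,0],"travel":[0.012,-0.0555,-0.1313],"jaw":1},{"rot":[0,0,0],"travel":[0.012,-0.0555,-0.1313],"jaw":1},{"rot":[0,0,0],"travel":[0.012,-0.0555,-0.1313],"jaw":1}]'
python3 -m jog '[{"rot":[0,0,0],"travel":[0,0,0],"jaw":1},{"rot":[0,0,0],"travel":[0,0,0],"jaw":1}]'
python3 - <<'E'
from h import *
show(); p,r,st=tool(); np.save('st_w6.npy',[st['position'],st['tool_rot']]);im=snap('wrist','w6.png'); snap('top','top6.png'); print(goto([.4991,.079,.13],down(-12.6)))
E
```

```text
time: 11.15
position: [0.4978, 0.0804, 0.1302]
tool_rot: [1.367, 1.099, -1.364]
ft_force: [1.6, 0.6, -2.1]
grip_width: 0.318
time: 11.35
position: [0.498, 0.0797, 0.1299]
tool_rot: [1.364, 1.101, -1.364]
ft_force: [-0.0, 0.2, -3.1]
grip_width: 0.314
t 11.35 p [0.498  0.0797 0.1299] x [ 0.001 -0.    -1.   ] y [ 0.978 -0.211  0.001] yaw -12.17 F [-0.   0.2 -3.1] T [-0.15  0.03 -0.03] g 0.314 q [-0.66  0.08  0.47  1.94 -0.04  1.13 -0.39]
(array([ 0.    ,  0.0005, -0.0057]), array([ 0.029,  0.002, -0.011]))
```

View pics/w6.png

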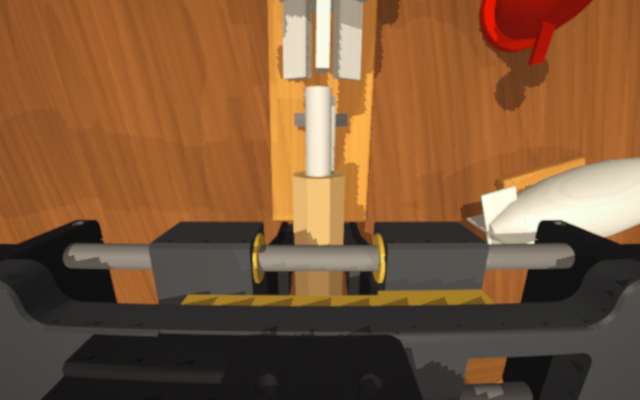

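View pics/top6.png

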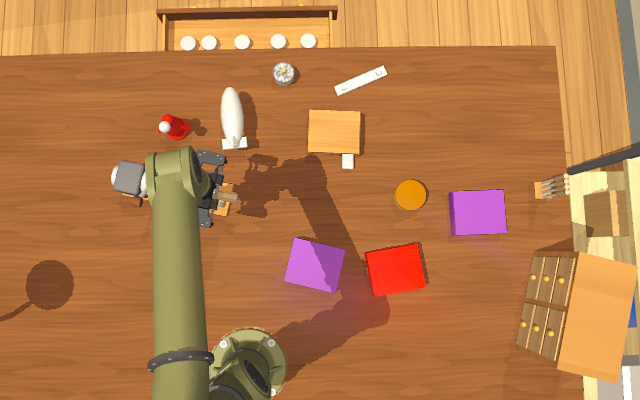

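```bash
python3 - <<'E'
import cv2
a=cv2.imread('pics/w6.png')
cv2.imwrite('pics/w6c.png',cv2.resize(a[0:225,260:390],None,fx=5.5,fy=2.6,interpolation=cv2.INTER_CUBIC))
E
```

```text
(no output)
```

View pics/w6c.png

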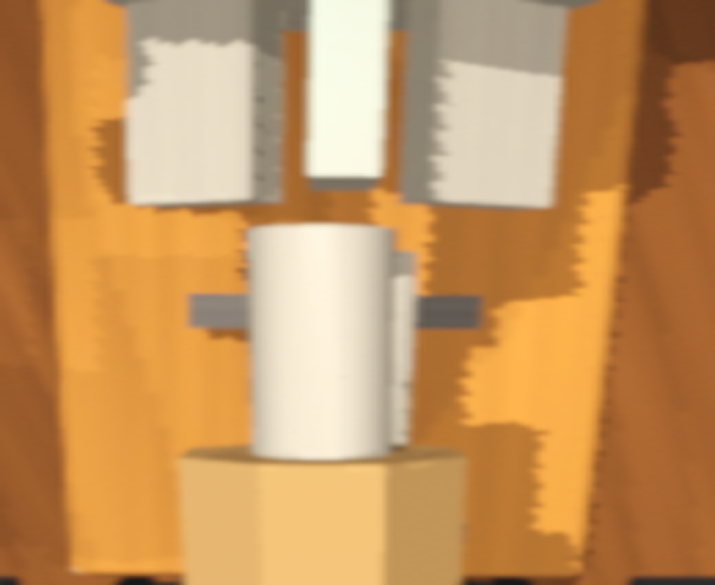

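```bash
python3 - <<'E'
from h import *
np.set_printoptions(precision=4,suppress=True)
a=np.load('st_w6.npy'); st=dict(position=a[0],tool_rot=a[1])
y=np.array([.2181,.9759]); x=np.array([.9759,-.2181]); O=np.array([.522,.1815])
def rep(n,u,v,z):
    p=onz('wrist',(u,v),z,st); print(n,p,'lat %.4f ax %.4f'%((p[:2]-O)@x,(p[:2]-O)@y))
rep('jaw0 nose',322.6,68.5,.107); rep('jaw0 back',323.5,2,.107)
rep('tip',318.2,87.7,.139); rep('shoulder',318.2,175,.139)
for z in [.012]:
    rep('bR0',377.3,0,z);rep('bL0',267.6,0,z);rep('bR',365.8,220,z);rep('bL',272.7,220,z)
rep('restleg L',260+190/5.5,310/2.6,.04);rep('restleg R',260+480/5.5,310/2.6,.04)
rep('V right back',260+415/5.5,255/2.6,.064)
rep('V right fr',260+411/5.5,440/2.6,.064)
E
```

```text
jaw0 nose [0.5216 0.18   0.107 ] lat -0.0001 ax -0.0016
jaw0 back [0.5298 0.2164 0.107 ] lat 0.0000 ax 0.0357
tip [0.5157 0.1657 0.139 ] lat -0.0027 ax -0.0168
shoulder [0.506  0.1208 0.139 ] lat -0.0024 ax -0.0627
bR0 [0.5867 0.2434 0.012 ] lat 0.0497 ax 0.0745
bL0 [0.4905 0.2639 0.012 ] lat -0.0487 ax 0.0736
bR [0.5406 0.0405 0.012 ] lat 0.0489 ax -0.1336
bL [0.4438 0.0613 0.012 ] lat -0.0501 ax -0.1343
restleg L [0.4925 0.1562 0.04  ] lat -0.0232 ax -0.0312
restleg R [0.5376 0.1465 0.04  ] lat 0.0229 ax -0.0308
V right back [0.5292 0.1642 0.064 ] lat 0.0108 ax -0.0153
V right fr [0.5176 0.1095 0.064 ] lat 0.0114 ax -0.0712
```

```bash
python3 -m jog '[{"rot":[0,0,0],"travel":[0.03,0.0075,0],"jaw":1},{"rot":[0,0,0],"travel":[0.06,0,0],"jaw":1},{"rot":[0,0,0],"travel":[0.06,0,0],"jaw":1},{"rot":[0,0,0],"travel":[0.04,0,0],"jaw":1},{"rot":[0,0,0],"travel":[0.012,0,0],"jaw":1},{"rot":[0,0,0],"travel":[0,0,0],"jaw":1},{"rot":[0,0,0],"travel":[0,0,0],"jaw":1}]'
python3 - <<'E'
from h import *
show(); p,r,st=tool(); np.save('st_w7.npy',[st['position'],st['tool_rot']]);im=snap('wrist','w7.png')
E
```

```text
time: 12.15
position: [0.501, 0.0781, 0.0696]
tool_rot: [1.368, 1.098, -1.366]
ft_force: [0.6, 0.2, -2.6]
grip_width: 0.317
t 12.15 p [0.501  0.0781 0.0696] x [ 0.001  0.    -1.   ] y [ 0.977 -0.215  0.001] yaw -12.43 F [ 0.6  0.2 -2.6] T [-0.03  0.05 -0.  ] g 0.317 q [-0.65  0.16  0.47  1.99 -0.09  1.01 -0.35]
```

View pics/w7.png

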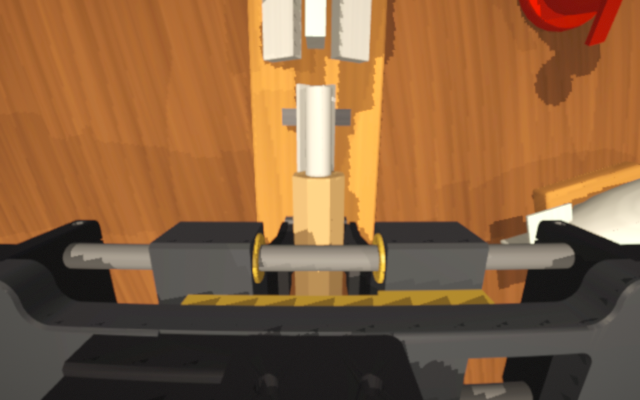

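```bash
python3 - <<'E'
from h import *
import cv2
a=np.load('st_w7.npy'); st=dict(position=a[0],tool_rot=a[1])
y=np.array([.2181,.9759]); x=np.array([.9759,-.2181]); O=np.array([.522,.1815])
def rep(n,u,v,z):
    p=onz('wrist',(u,v),z,st); print(n,p.round(4),'lat %.4f ax %.4f'%((p[:2]-O)@x,(p[:2]-O)@y))
im=cv2.imread('pics/w7.png')
for r in [20,30,90,110,140,165,180,200]:
    row=im[r,285:355].min(1).astype(int); print(r,[ (i+285) for i in range(1,70) if abs(row[i]-row[i-1])>25])
rep('jaw0',315.7,37,.107); rep('tip',319,88,.0786); rep('sh',319,172,.0786)
E
python3 -c "
import cv2
a=cv2.imread('pics/w7.png');cv2.imwrite('pics/w7c.png',cv2.resize(a[0:225,250:390],None,fx=5.5,fy=2.6,interpolation=cv2.INTER_CUBIC))"
```

```text
20 [293, 301, 302, 304, 305, 306, 325, 326, 327, 331, 340]
30 [293, 294, 301, 302, 304, 305, 306, 325, 326, 327, 331]
90 [295, 296, 297, 336]
110 [296, 297]
140 [296, 297, 335]
165 [296, 297, 298, 334, 335]
180 []
200 []
jaw0 [0.5216 0.1803 0.107 ] lat -0.0001 ax -0.0013
tip [0.5195 0.1639 0.0786] lat 0.0014 ax -0.0178
sh [0.51   0.1208 0.0786] lat 0.0016 ax -0.0619
```

View pics/w7c.png

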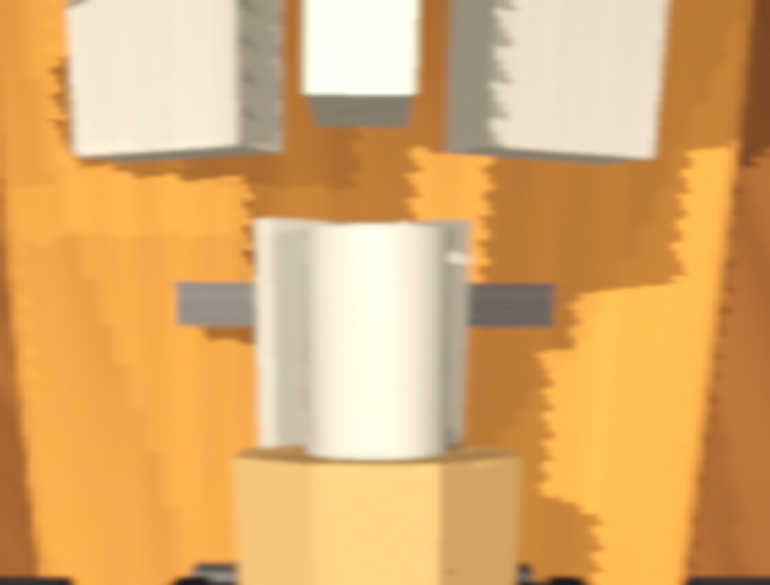

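```bash
python3 -m jog '[{"rot":[0,0,0],"travel":[0.004,-0.005,0],"jaw":1},{"rot":[0,0,0],"travel":[0.005,0,0],"jaw":1},{"rot":[0,0,0],"travel":[0.003,0,0],"jaw":1},{"rot":[0,0,0],"travel":[0,0,0],"jaw":1},{"rot":[0,0,0],"travel":[0,0,0],"jaw":1}]'
python3 - <<'E'
from h import *
show()
E
```

```text
time: 12.7
position: [0.499, 0.0787, 0.0656]
tool_rot: [1.367, 1.099, -1.367]
ft_force: [-1.1, -0.0, 0.4]
grip_width: 0.317
t 12.70 p [0.499  0.0787 0.0656] x [ 0.  0. -1.] y [ 0.977 -0.215  0.   ] yaw -12.41 F [-1.1 -0.   0.4] T [ 0.05  0.31 -0.07] g 0.317 q [-0.65  0.16  0.47  2.   -0.09  1.   -0.35]
```

```bash
python3 -m jog '[{"rot":[0,0,0],"travel":[0,0,0],"jaw":0.1},{"rot":[0,0,0],"travel":[0,0,0],"jaw":0.1},{"rot":[0,0,0],"travel":[0,0,0],"jaw":0.1}]'
python3 - <<'E'
from h import *
show(); p,r,st=tool(); np.save('st_w8.npy',[st['position'],st['tool_rot']]);im=snap('wrist','w8.png')
cv2.imwrite('pics/w8c.png',cv2.resize(im[0:225,250:390,::-1],None,fx=5.5,fy=2.6,interpolation=cv2.INTER_CUBIC))
E
```

```text
time: 13.0
position: [0.4992, 0.0785, 0.0655]
tool_rot: [1.367, 1.099, -1.366]
ft_force: [0.5, -0.2, 0.4]
grip_width: 0.436
t 13.00 p [0.4992 0.0785 0.0655] x [ 0.001  0.    -1.   ] y [ 0.977 -0.215  0.001] yaw -12.40 F [ 0.5 -0.2  0.4] T [-0.08  0.07 -0.01] g 0.436 q [-0.65  0.16  0.47  2.   -0.09  1.   -0.35]
```

View pics/w8c.png

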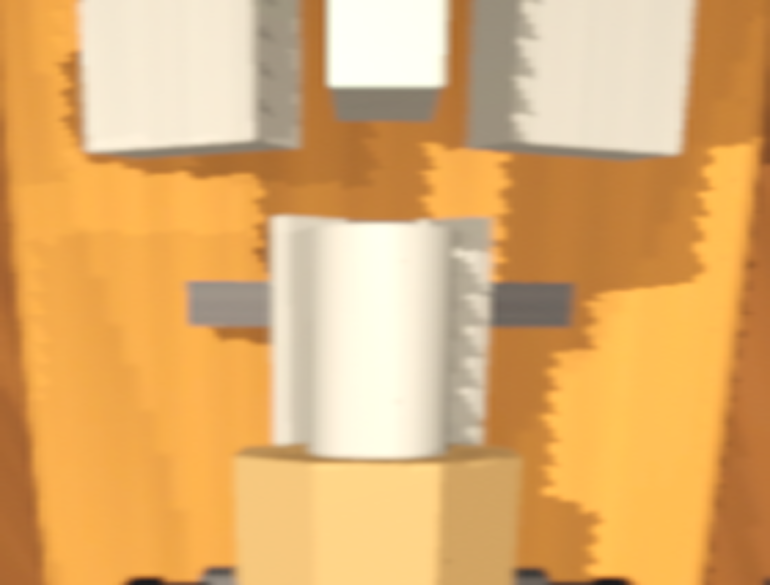

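```bash
python3 -m jog '[{"rot":[0,0,0],"travel":[0,0,0],"jaw":0.5},{"rot":[0,0,0],"travel":[0,0,0],"jaw":1},{"rot":[0,0,0],"travel":[0,0,0],"jaw":1},{"rot":[0,0,0],"travel":[0,0,0],"jaw":1}]' 25
python3 -m jog '[{"rot":[0,0,0],"travel":[0,0,-0.02],"jaw":1},{"rot":[0,0,0],"travel":[0,0,-0.03],"jaw":1},{"rot":[0,0,0],"travel":[0,0,-0.03],"jaw":1},{"rot":[0,0,0],"travel":[0,0,-0.03],"jaw":1},{"rot":[0,0,0],"travel":[0,0,-0.03],"jaw":1},{"rot":[0,0,0],"travel":[0,0,-0.03],"jaw":1},{"rot":[0,0,0],"travel":[0,0,0],"jaw":1}]'
python3 - <<'E'
from h import *
show(); p,r,st=tool(); np.save('st_w9.npy',[st['position'],st['tool_rot']]);im=snap('wrist','w9.png')
cv2.imwrite('pics/w9c.png',cv2.resize(im[0:225,250:390,::-1],None,fx=5.5,fy=2.6,interpolation=cv2.INTER_CUBIC))
E
```

```text
time: 13.45
position: [0.4988, 0.0785, 0.0654]
tool_rot: [1.367, 1.099, -1.367]
ft_force: [-1.5, 0.3, 0.6]
grip_width: 0.317
time: 14.15
position: [0.5107, 0.1311, 0.0656]
tool_rot: [1.368, 1.1, -1.363]
ft_force: [1.2, 0.9, 0.5]
grip_width: 0.318
t 14.15 p [0.5107 0.1311 0.0656] x [ 0.002  0.002 -1.   ] y [ 0.977 -0.213  0.001] yaw -12.28 F [1.2 0.9 0.5] T [ 0.36 -0.31 -0.08] g 0.318 q [-0.7   0.21  0.44  1.95 -0.1   1.   -0.43]
```

View pics/w9c.png

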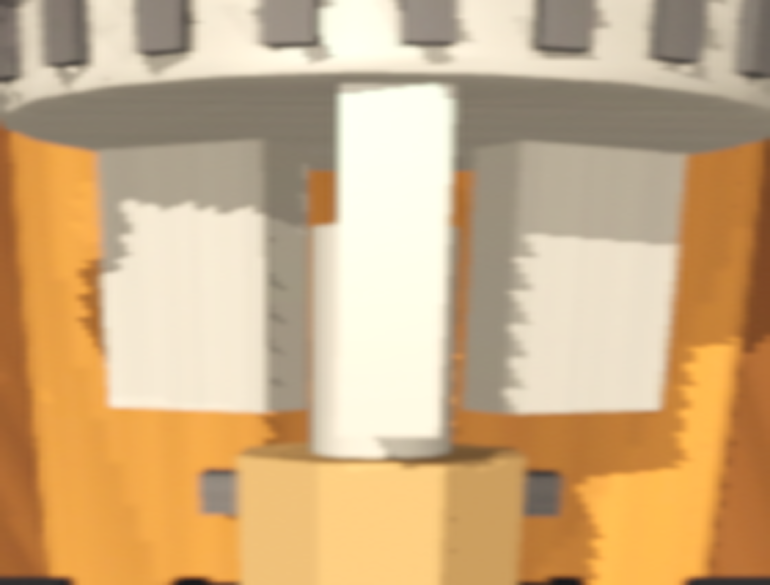

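```bash
python3 -m jog '[{"rot":[0,0,0],"travel":[0,0,-0.007],"jaw":1},{"rot":[0,0,0],"travel":[0,0,-0.007],"jaw":1},{"rot":[0,0,0],"travel":[0,0,0],"jaw":1}]'
python3 -m jog '[{"rot":[0,0,0],"travel":[0,0,-0.004],"jaw":1},{"rot":[0,0,0],"travel":[0,0,-0.004],"jaw":1},{"rot":[0,0,0],"travel":[0,0,0],"jaw":1}]'
```

```text
time: 14.5
position: [0.511, 0.1319, 0.0654]
tool_rot: [1.367, 1.098, -1.367]
ft_force: [2.0, -2.2, 1.1]
grip_width: 0.313
time: 14.8
position: [0.5116, 0.1347, 0.0655]
tool_rot: [1.367, 1.098, -1.366]
ft_force: [2.7, -2.4, 0.3]
grip_width: 0.319
```

```bash
python3 -m jog '[{"rot":[0,0,0],"travel":[0,0,-0.004],"jaw":1},{"rot":[0,0,0],"travel":[0,0,-0.004],"jaw":1},{"rot":[0,0,0],"travel":[0,0,0],"jaw":1}]'
python3 -m jog '[{"rot":[0,0,0],"travel":[0,0,-0.004],"jaw":1},{"rot":[0,0,0],"travel":[0,0,0],"jaw":1}]'
python3 -m jog '[{"rot":[0,0,0],"travel":[0,0,-0.004],"jaw":1},{"rot":[0,0,0],"travel":[0,0,0],"jaw":1}]'
python3 - <<'E'
from h import *
show()
E
```

```text
time: 15.1
position: [0.5122, 0.1374, 0.0655]
tool_rot: [1.367, 1.099, -1.366]
ft_force: [2.9, -2.5, 0.3]
grip_width: 0.317
time: 15.3
position: [0.5124, 0.1384, 0.0655]
tool_rot: [1.367, 1.099, -1.366]
ft_force: [2.7, -3.5, 1.3]
grip_width: 0.317
time: 15.5
position: [0.5125, 0.1389, 0.0655]
tool_rot: [1.367, 1.098, -1.367]
ft_force: [3.0, -4.5, 2.1]
grip_width: 0.318
t 15.50 p [0.5125 0.1389 0.0655] x [ 0.    -0.001 -1.   ] y [ 0.977 -0.215  0.   ] yaw -12.42 F [ 3.  -4.5  2.1] T [-0.96 -0.58 -0.03] g 0.318 q [-0.71  0.21  0.43  1.94 -0.1   1.01 -0.44]
```

```bash
python3 -m jog '[{"rot":[0,0,0],"travel":[0,0,-0.005],"jaw":1},{"rot":[0,0,0],"travel":[0,0,0],"jaw":1}]'
python3 -m jog '[{"rot":[0,0,0],"travel":[0,0,-0.005],"jaw":1},{"rot":[0,0,0],"travel":[0,0,0],"jaw":1}]'
python3 - <<'E'
from h import *
show(); im=snap('wrist','w10.png')
cv2.imwrite('pics/w10c.png',cv2.resize(im[0:225,250:390,::-1],None,fx=5.5,fy=2.6,interpolation=cv2.INTER_CUBIC))
E
```

```text
time: 15.7
position: [0.5125, 0.139, 0.0655]
tool_rot: [1.365, 1.097, -1.369]
ft_force: [1.5, -6.1, 4.1]
grip_width: 0.315
time: 15.9
position: [0.5125, 0.139, 0.0655]
tool_rot: [1.364, 1.096, -1.371]
ft_force: [0.3, -9.3, 5.7]
grip_width: 0.319
t 15.90 p [0.5125 0.139  0.0655] x [-0.002 -0.004 -1.   ] y [ 0.976 -0.216 -0.001] yaw -12.50 F [ 0.3 -9.3  5.7] T [-2.21 -0.13  0.04] g 0.319 q [-0.71  0.22  0.43  1.94 -0.1   1.01 -0.45]
```

View pics/w10c.png

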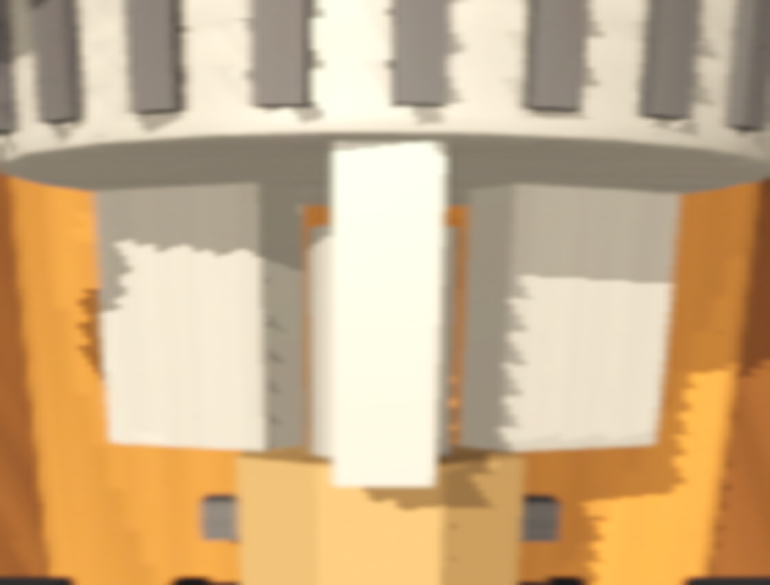

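```bash
python3 -m jog '[{"rot":[0,0,0],"travel":[0,0,0.005],"jaw":1},{"rot":[0,0,0],"travel":[0,0,0],"jaw":0.3},{"rot":[0,0,0],"travel":[0,0,0],"jaw":-0.2},{"rot":[0,0,0],"travel":[0,0,0],"jaw":-0.2},{"rot":[0,0,0],"travel":[0,0,0],"jaw":-0.2},{"rot":[0,0,0],"travel":[-0.05,0,0],"jaw":-0.2},{"rot":[0,0,0],"travel":[-0.1,0,0],"jaw":-0.2},{"rot":[0,0,0],"travel":[-0.15,0,0],"jaw":-0.2}]'
python3 -m jog '[{"rot":[0,0,0],"travel":[-0.16,0,0],"jaw":-0.2},{"rot":[0,0,0],"travel":[-0.08,0,0],"jaw":-0.2},{"rot":[0,0,0],"travel":[0,0,0],"jaw":-0.2},{"rot":[0,0,0],"travel":[0,0,0],"jaw":-0.2}]'
python3 - <<'E'
from h import *
show(); p,r,st=tool(); np.save('st_w11.npy',[st['position'],st['tool_rot']]);im=snap('wrist','w11.png')
E
```

```text
time: 16.75
position: [0.5101, 0.141, 0.1539]
tool_rot: [1.362, 1.101, -1.372]
ft_force: [2.2, 0.3, 0.1]
grip_width: 0.593
time: 17.15
position: [0.5122, 0.1415, 0.2273]
tool_rot: [1.367, 1.1, -1.366]
ft_force: [-0.9, -0.6, -1.3]
grip_width: 0.597
t 17.15 p [0.5122 0.1415 0.2273] x [-0.     0.001 -1.   ] y [ 0.977 -0.214 -0.   ] yaw -12.36 F [-0.9 -0.6 -1.3] T [-0.05  0.06  0.04] g 0.597 q [-0.74  0.06  0.44  1.75 -0.03  1.33 -0.51]
```

View pics/w11.png

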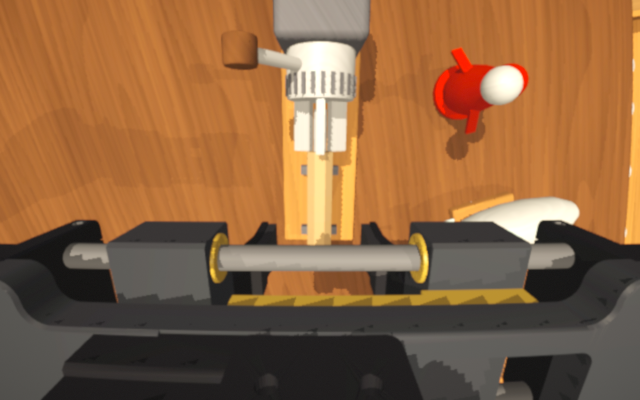

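```bash
python3 - <<'E'
from h import *
y=np.array([.2181,.9759,0]); x=np.array([.9759,-.2181,0]); O=np.array([.522,.1815,0])
im=cv2.imread('pics/w11.png'); cv2.imwrite('pics/w11c.png',cv2.resize(im[20:80,205:345],None,fx=5.5,fy=5.5,interpolation=cv2.INTER_CUBIC))
a=np.load('st_w11.npy'); st=dict(position=a[0],tool_rot=a[1]); b=np.load('st_w1.npy'); st1=dict(position=b[0],tool_rot=b[1])
for uv,s in [((239.5,49.5),st),((430,25.4),st1)]:
    o,v=ray('wrist',uv,s); t=(.085-(o-O)@y)/(v@y); P=o+t*v; l=(P-O)@x; print(P.round(4),'lat %.4f z %.4f'%(l,P[2]),'r %.4f lean %.3f'%(np.hypot(l,P[2]-.075),np.arctan2(l,P[2]-.075)))
P,e=tri(ray('wrist',(239.5,49.5),st),ray('wrist',(430,25.4),st1)); print(P,e,(P-O)@x,(P-O)@y)
E
```

```text
[0.4786 0.2783 0.1544] lat -0.0634 z 0.1544 r 0.1016 lean -0.674
[0.4777 0.2785 0.1501] lat -0.0644 z 0.1501 r 0.0989 lean -0.709
[0.47686129 0.28099609 0.14491059] 0.00035588990456269023 -0.06575096171714798 0.08725347933235982
```

View pics/w11c.png

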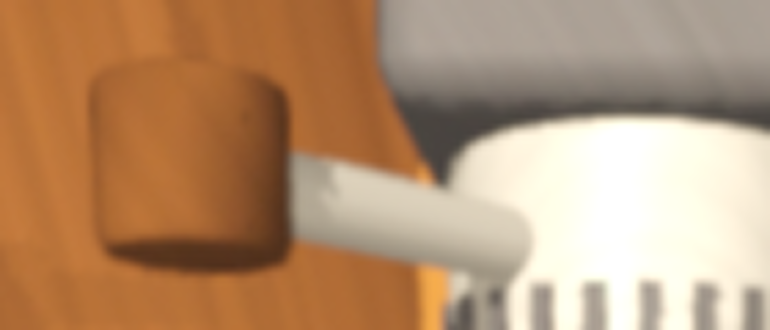

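```bash
python3 -m jog '[{"rot":[-0.998,0,0],"travel":[0,0,0],"jaw":-0.2},{"rot":[-0.998,0,0],"travel":[0,0,0],"jaw":-0.2},{"rot":[-0.998,0,0],"travel":[0,0,0],"jaw":-0.2},{"rot":[-0.998,0,0],"travel":[0,0,0],"jaw":-0.2},{"rot":[-0.998,0,0],"travel":[0,0,0],"jaw":-0.2},{"rot":[-0.998,0,0],"travel":[0,0,0],"jaw":-0.2},{"rot":[-0.998,0,0],"travel":[0,0,0],"jaw":-0.2},{"rot":[-0.998,0,0],"travel":[0,0,0],"jaw":-0.2}]'
python3 -m jog '[{"rot":[-0.998,0,0],"travel":[0,0,0],"jaw":-0.2},{"rot":[-0.998,0,0],"travel":[0,0,0],"jaw":-0.2},{"rot":[-0.998,0,0],"travel":[0,0,0],"jaw":-0.2},{"rot":[-0.998,0,0],"travel":[0,0,0],"jaw":-0.2},{"rot":[-0.998,0,0],"travel":[0,0,0],"jaw":-0.2},{"rot":[-0.998,0,0],"travel":[0,0,0],"jaw":-0.2},{"rot":[-0.998,0,0],"travel":[0,0,0],"jaw":-0.2},{"rot":[-0.998,0,0],"travel":[0,0,0],"jaw":-0.2}]'
python3 -m jog '[{"rot":[-0.998,0,0],"travel":[0,0,0],"jaw":-0.2},{"rot":[-0.998,0,0],"travel":[0,0,0],"jaw":-0.2},{"rot":[0,0,0],"travel":[0,0,0],"jaw":-0.2}]'
python3 - <<'E'
from h import *
show(); print(goto([.4778,.2784,.21],down(77.4)))
E
```

```text
time: 18.0
position: [0.5113, 0.1408, 0.2251]
tool_rot: [0.843, 1.403, -0.849]
ft_force: [-0.7, 0.1, -0.0]
grip_width: 0.603
time: 18.8
position: [0.5113, 0.1408, 0.2251]
tool_rot: [0.304, 1.552, -0.308]
ft_force: [-0.6, 0.4, 0.6]
grip_width: 0.602
time: 19.1
position: [0.5114, 0.1408, 0.2253]
tool_rot: [0.171, 1.567, -0.174]
ft_force: [0.1, -0.1, 0.1]
grip_width: 0.599
t 19.10 p [0.5114 0.1408 0.2253] x [-0.003 -0.001 -1.   ] y [ 0.217  0.976 -0.002] yaw 77.44 F [ 0.1 -0.1  0.1] T [ 0.03 -0.02 -0.04] g 0.599 q [-0.69  0.06  0.39  1.75 -0.02  1.33  1.06]
(array([ 0.0508,  0.4234, -0.209 ]), array([ 0.008, -0.035,  0.024]))
```

```bash
python3 -m jog '[{"rot":[0,0,0],"travel":[0.012,0.106,-0.052],"jaw":-0.2},{"rot":[0,0,0],"travel":[0.012,0.106,-0.052],"jaw":-0.2},{"rot":[0,0,0],"travel":[0.012,0.106,-0.052],"jaw":-0.2},{"rot":[0,0,0],"travel":[0.012,0.106,-0.052],"jaw":-0.2},{"rot":[0,0,0],"travel":[0,0,0],"jaw":-0.2},{"rot":[0,0,0],"travel":[0,0,0],"jaw":-0.2}]'
python3 - <<'E'
from h import *
show(); p,r,st=tool(); np.save('st_w12.npy',[st['position'],st['tool_rot']]);im=snap('wrist','w12.png')
print(proj('wrist',(.4778,.2784,.1515),st)); print(goto([.4778,.2784,.139],down(77.4)))
E
```

```text
time: 19.7
position: [0.4784, 0.279, 0.2115]
tool_rot: [0.17, 1.566, -0.174]
ft_force: [0.1, -0.7, 0.1]
grip_width: 0.597
t 19.70 p [0.4784 0.279  0.2115] x [-0.002 -0.002 -1.   ] y [ 0.217  0.976 -0.002] yaw 77.45 F [ 0.1 -0.7  0.1] T [-0.09 -0.1  -0.03] g 0.597 q [-0.83  0.12  0.28  1.72 -0.03  1.31  0.81]
[317.04827408 209.87093729]
(array([ 0.2431,  0.0013, -0.0048]), array([-0.012, -0.008,  0.023]))
```

View pics/w12.png

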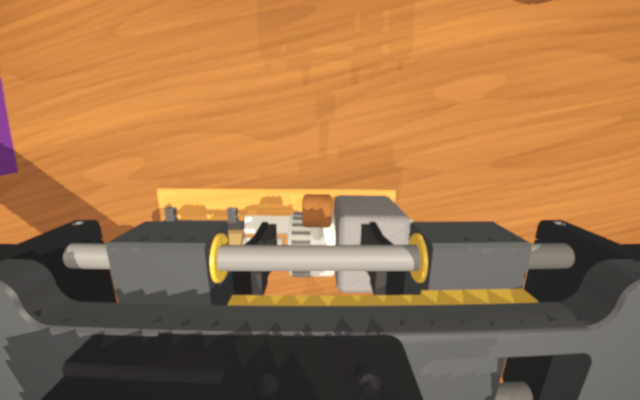

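```bash
python3 -m jog '[{"rot":[0,0,0],"travel":[0.08,0,-0.005],"jaw":-0.2},{"rot":[0,0,0],"travel":[0.08,0,0],"jaw":-0.2},{"rot":[0,0,0],"travel":[0.06,0,0],"jaw":-0.2},{"rot":[0,0,0],"travel":[0.023,0,0],"jaw":-0.2},{"rot":[0,0,0],"travel":[0,0,0],"jaw":0.2},{"rot":[0,0,0],"travel":[0,0,0],"jaw":0.5},{"rot":[0,0,0],"travel":[0,0,0],"jaw":1},{"rot":[0,0,0],"travel":[0,0,0],"jaw":1}]' 40
python3 -m jog '[{"rot":[0,0,0],"travel":[0,0,0],"jaw":1},{"rot":[0,0,0],"travel":[0,0,0],"jaw":1},{"rot":[0,0,0],"travel":[0,0,0],"jaw":1}]'
python3 - <<'E'
from h import *
show(); p,r,st=tool(); im=snap('wrist','w13.png')
y=np.array([.2181,.9759,0]); x=np.array([.9759,-.2181,0]); O=np.array([.522,.1815,0]);print((p-O)@x,(p-O)@y)
E
```

```text
time: 20.55
position: [0.4786, 0.2793, 0.1411]
tool_rot: [0.174, 1.563, -0.172]
ft_force: [-1.2, -0.5, 0.3]
grip_width: 0.322
time: 20.85
position: [0.4782, 0.2776, 0.1409]
tool_rot: [0.172, 1.564, -0.174]
ft_force: [-1.9, -5.4, 6.0]
grip_width: 0.275
t 20.85 p [0.4782 0.2776 0.1409] x [-0.    -0.001 -1.   ] y [ 0.219  0.976 -0.001] yaw 77.35 F [-1.9 -5.4  6. ] T [-1.12  0.44 -0.14] g 0.275 q [-0.82  0.17  0.28  1.81 -0.05  1.17  0.82]
-0.0637015727014732 0.08426815094425849
```

View pics/w13.png

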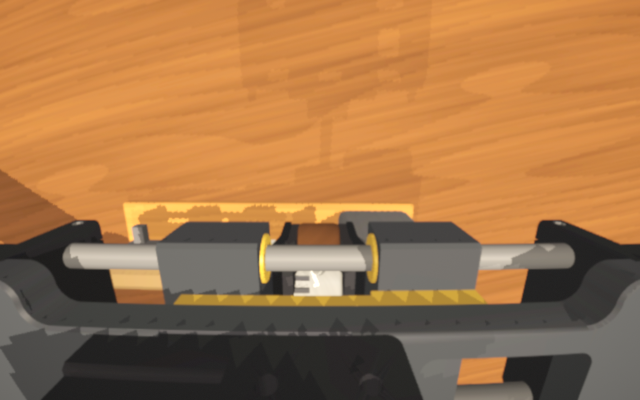

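```bash
python3 -m jog '[{"rot":[0,0,0],"travel":[-0.026,-0.005,0.0263],"jaw":1},{"rot":[0,0,0],"travel":[-0.0177,0,0.0287],"jaw":1},{"rot":[0,0,0],"travel":[-0.0143,0,0.03],"jaw":1},{"rot":[0,0,0],"travel":[-0.0113,0,0.031],"jaw":1},{"rot":[0,0,0],"travel":[-0.0083,0,0.0323],"jaw":1},{"rot":[0,0,0],"travel":[0,0,0],"jaw":1}]'
python3 - <<'E'
from h import *
show(); p,r,st=tool()
y=np.array([.2181,.9759,0]); x=np.array([.9759,-.2181,0]); O=np.array([.522,.1815,0]);print((p-O)@x,(p-O)@y,p[2])
E
```

```text
time: 21.5
position: [0.5193, 0.2681, 0.1621]
tool_rot: [0.171, 1.57, -0.174]
ft_force: [-4.5, 1.3, -9.1]
grip_width: 0.273
t 21.50 p [0.5193 0.2681 0.1621] x [-0.006 -0.001 -1.   ] y [ 0.218  0.976 -0.002] yaw 77.43 F [-4.5  1.3 -9.1] T [ 0.51  1.5  -0.13] g 0.273 q [-0.78  0.23  0.3   1.7  -0.07  1.23  0.89]
-0.021551771278403135 0.08396522857370033 0.16213614449577662
```

```bash
python3 -m jog '[{"rot":[0,0,0],"travel":[0.001,0,0.0331],"jaw":1},{"rot":[0,0,0],"travel":[0.0043,0,0.0333],"jaw":1},{"rot":[0,0,0],"travel":[0.0017,0,0.0333],"jaw":1},{"rot":[0,0,0],"travel":[0.005,0,0.0331],"jaw":1},{"rot":[0,0,0],"travel":[0,0,0],"jaw":1}]'
python3 - <<'E'
from h import *
show(); p,r,st=tool()
y=np.array([.2181,.9759,0]); x=np.array([.9759,-.2181,0]); O=np.array([.522,.1815,0]);print((p-O)@x,(p-O)@y,p[2])
E
```

```text
time: 22.0
position: [0.5606, 0.2587, 0.1623]
tool_rot: [0.173, 1.565, -0.173]
ft_force: [-6.0, -1.8, 4.9]
grip_width: 0.271
t 22.00 p [0.5606 0.2587 0.1623] x [-0.001  0.    -1.   ] y [0.218 0.976 0.   ] yaw 77.39 F [-6.  -1.8  4.9] T [-0.27  1.72 -0.04] g 0.271 q [-0.74  0.29  0.32  1.63 -0.1   1.24  0.95]
0.020778156897084718 0.08379623409952514 0.1622573525154897
```

```bash
python3 -m jog '[{"rot":[0,0,0],"travel":[0.003,0,0.016],"jaw":1},{"rot":[0,0,0],"travel":[0.003,0,0.016],"jaw":1},{"rot":[0,0,0],"travel":[0,0,0],"jaw":1}]'
python3 - <<'E'
from h import *
show(); p,r,st=tool()
y=np.array([.2181,.9759,0]); x=np.array([.9759,-.2181,0]); O=np.array([.522,.1815,0]);print((p-O)@x,(p-O)@y,p[2])
E
python3 -m jog '[{"rot":[0,0,0],"travel":[0.005,0,0.016],"jaw":1},{"rot":[0,0,0],"travel":[0,0,0],"jaw":1}]'
python3 - <<'E'
from h import *
show(); p,r,st=tool()
y=np.array([.2181,.9759,0]); x=np.array([.9759,-.2181,0]); O=np.array([.522,.1815,0]);print((p-O)@x,(p-O)@y,p[2], np.array(st['ft_force'])@x)
E
```

```text
time: 22.3
position: [0.5691, 0.2568, 0.1604]
tool_rot: [0.172, 1.566, -0.172]
ft_force: [-7.4, -2.4, 5.7]
grip_width: 0.27
t 22.30 p [0.5691 0.2568 0.1604] x [-0.002  0.    -1.   ] y [ 0.218  0.976 -0.   ] yaw 77.43 F [-7.4 -2.4  5.7] T [-0.36  2.02  0.  ] g 0.270 q [-0.73  0.31  0.32  1.61 -0.1   1.24  0.96]
0.029547264502749648 0.08371260546121824 0.16038354527031567
time: 22.5
position: [0.5739, 0.2557, 0.159]
tool_rot: [0.172, 1.565, -0.172]
ft_force: [-7.7, -2.1, 5.7]
grip_width: 0.273
t 22.50 p [0.5739 0.2557 0.159 ] x [-0.002  0.    -1.   ] y [ 0.218  0.976 -0.   ] yaw 77.43 F [-7.7 -2.1  5.7] T [-0.34  1.95  0.01] g 0.273 q [-0.72  0.32  0.32  1.6  -0.1   1.24  0.97]
0.03447518793707139 0.08373542286301117 0.1590258129409199 -7.056989445119872
```

```bash
cat > l.py <<'E'
from h import *
p,r,st=tool()
y=np.array([.2181,.9759,0]); x=np.array([.9759,-.2181,0]); O=np.array([.522,.1815,0])
F=np.array(st['ft_force']); l=(p-O)@x; a=np.arcsin(l/.1)
print('lat %.4f ax %.4f z %.4f lean %.3f theta %.3f Ft %.1f Fr %.1f'%(l,(p-O)@y,p[2],a,a+.75,F@x*np.cos(a)-F[2]*np.sin(a),F@x*np.sin(a)+F[2]*np.cos(a)))
E
python3 -m jog '[{"rot":[0,0,0],"travel":[0.007,0,0.012],"jaw":1},{"rot":[0,0,0],"travel":[0,0,0],"jaw":1}]'; python3 l.py
python3 -m jog '[{"rot":[0,0,0],"travel":[0.006,0,0.01],"jaw":1},{"rot":[0,0,0],"travel":[0,0,0],"jaw":1}]'; python3 l.py
```

```text
time: 22.7
position: [0.578, 0.2547, 0.1576]
tool_rot: [0.173, 1.564, -0.172]
ft_force: [-7.1, -1.8, 8.3]
grip_width: 0.274
lat 0.0387 ax 0.0837 z 0.1576 lean 0.398 theta 1.148 Ft -9.3 Fr 5.2
time: 22.9
position: [0.5813, 0.254, 0.1564]
tool_rot: [0.173, 1.563, -0.172]
ft_force: [-7.7, -3.3, 9.8]
grip_width: 0.268
lat 0.0420 ax 0.0837 z 0.1564 lean 0.434 theta 1.184 Ft -10.2 Fr 6.0
```

```bash
python3 -m jog '[{"rot":[0,0,0],"travel":[0.004,0,0.01],"jaw":1},{"rot":[0,0,0],"travel":[0,0,0],"jaw":1}]'; python3 l.py
python3 - <<'E'
from h import *
im=snap('side','side14.png'); cv2.imwrite('pics/s14c.png',cv2.resize(im[95:195,225:345,::-1],None,fx=6,fy=6,interpolation=cv2.INTER_CUBIC)); snap('wrist','w14.png')
E
```

```text
time: 23.1
position: [0.5839, 0.2534, 0.1553]
tool_rot: [0.173, 1.564, -0.172]
ft_force: [-8.6, -2.2, 9.9]
grip_width: 0.27
lat 0.0447 ax 0.0837 z 0.1553 lean 0.464 theta 1.214 Ft -11.5 Fr 5.3
```

View pics/s14c.png

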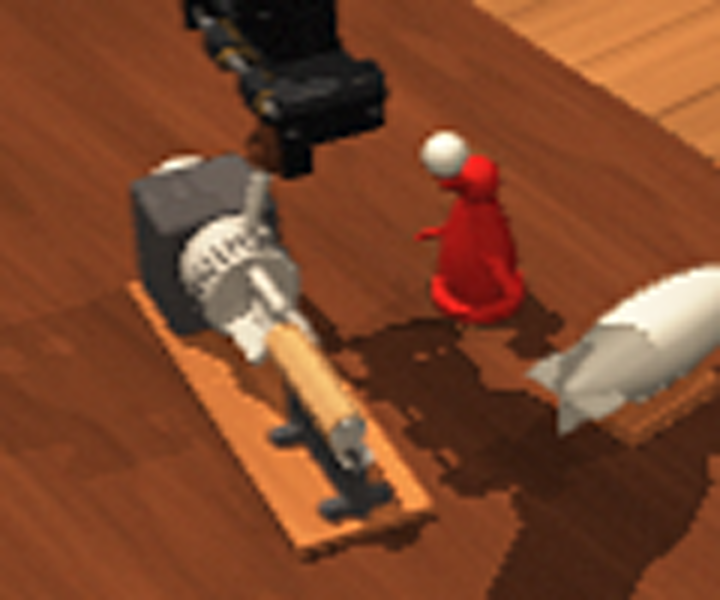

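View pics/w14.png

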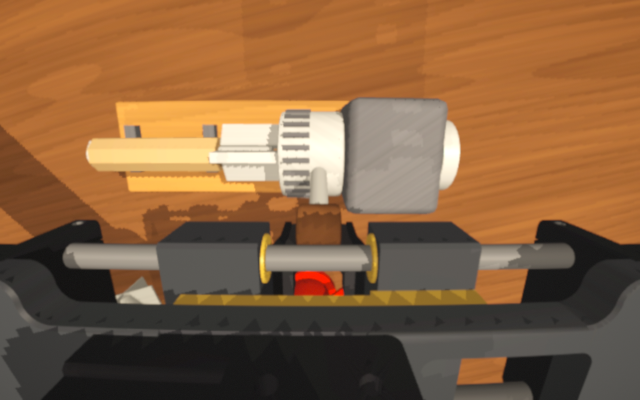

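```bash
python3 -m jog '[{"rot":[0,0,0],"travel":[0.004,0,0.009],"jaw":1},{"rot":[0,0,0],"travel":[0,0,0],"jaw":1},{"rot":[0,0,0],"travel":[0,0,0],"jaw":1}]'; python3 l.py
```

```text
time: 23.5
position: [0.5862, 0.2529, 0.1543]
tool_rot: [0.173, 1.564, -0.172]
ft_force: [-9.5, -3.6, 10.4]
grip_width: 0.267
lat 0.0471 ax 0.0837 z 0.1543 lean 0.491 theta 1.241 Ft -12.4 Fr 5.2
```

```bash
python3 -m jog '[{"rot":[0,0,0],"travel":[-0.008,0,-0.015],"jaw":1},{"rot":[0,0,0],"travel":[0,0,0],"jaw":1}]'; python3 l.py
python3 -m jog '[{"rot":[0,0,0],"travel":[0,0,0],"jaw":0.4},{"rot":[0,0,0],"travel":[0,0,0],"jaw":0},{"rot":[0,0,0],"travel":[0,0,0],"jaw":-0.3},{"rot":[0,0,0],"travel":[0,0,0],"jaw":-0.3},{"rot":[0,0,0],"travel":[0,0,0],"jaw":-0.3},{"rot":[0,0,0],"travel":[0,0,0],"jaw":-0.3}]'
python3 l.py
```

```text
time: 23.7
position: [0.5839, 0.2534, 0.1553]
tool_rot: [0.173, 1.559, -0.172]
ft_force: [-1.8, -4.0, 7.1]
grip_width: 0.272
lat 0.0447 ax 0.0837 z 0.1553 lean 0.464 theta 1.214 Ft -3.9 Fr 6.0
time: 24.3
position: [0.5816, 0.2545, 0.1524]
tool_rot: [0.172, 1.564, -0.172]
ft_force: [-0.6, -0.5, -0.0]
grip_width: 0.621
lat 0.0422 ax 0.0842 z 0.1524 lean 0.436 theta 1.186 Ft -0.4 Fr -0.2
```

```bash
python3 -m jog '[{"rot":[0,0,0],"travel":[-0.04,0,0],"jaw":-0.3},{"rot":[0,0,0],"travel":[-0.1,0,0],"jaw":-0.3},{"rot":[0,0,0],"travel":[-0.12,0,0],"jaw":-0.3},{"rot":[0,0,0],"travel":[-0.1,0,0.03],"jaw":-0.3},{"rot":[0,0,0],"travel":[0,-0.08,0.04],"jaw":-0.3},{"rot":[0,0,0],"travel":[0,0,0],"jaw":-0.3},{"rot":[0,0,0],"travel":[0,0,0],"jaw":-0.3}]'
python3 - <<'E'
from h import *
show(); p,r,st=tool(); np.save('st_w15.npy',[st['position'],st['tool_rot']]);im=snap('wrist','w15.png'); snap('top','top15.png'); im=snap('side','side15.png'); cv2.imwrite('pics/s15c.png',cv2.resize(im[95:195,225:345,::-1],None,fx=6,fy=6,interpolation=cv2.INTER_CUBIC))
E
```

```text
time: 25.0
position: [0.5971, 0.2256, 0.2613]
tool_rot: [0.174, 1.563, -0.173]
ft_force: [-0.3, 0.3, 0.2]
grip_width: 0.647
t 25.00 p [0.5971 0.2256 0.2613] x [ 0.001  0.001 -1.   ] y [0.22  0.976 0.001] yaw 77.31 F [-0.3  0.3  0.2] T [ 0.12 -0.01  0.04] g 0.647 q [-0.68  0.29  0.35  1.44 -0.1   1.43  1.02]
```

View pics/w15.png

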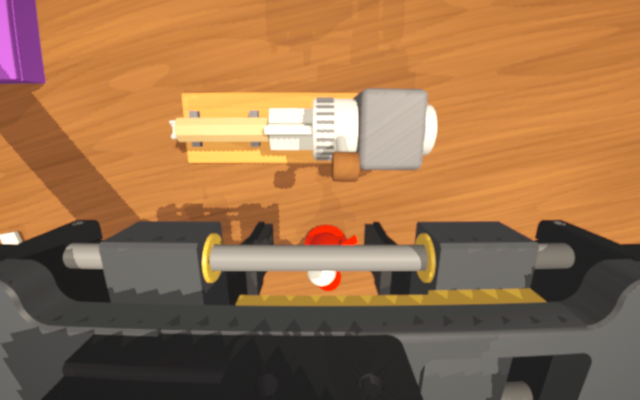

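View pics/s15c.png

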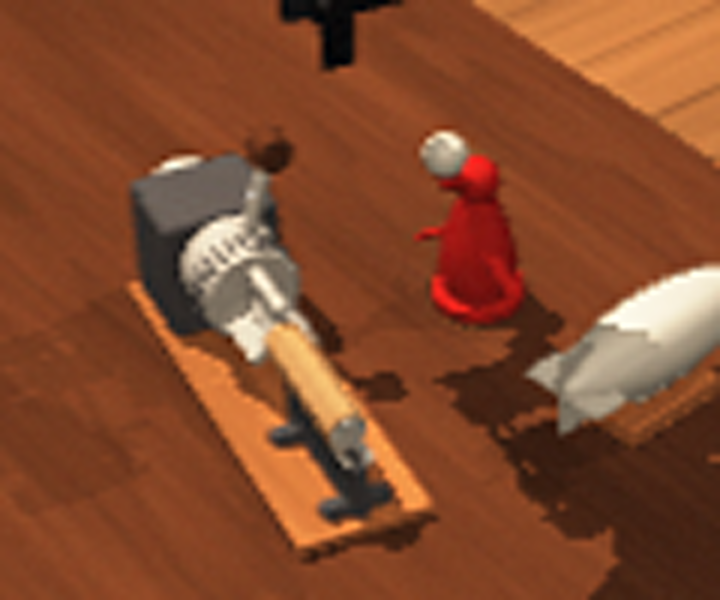

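View pics/top15.png

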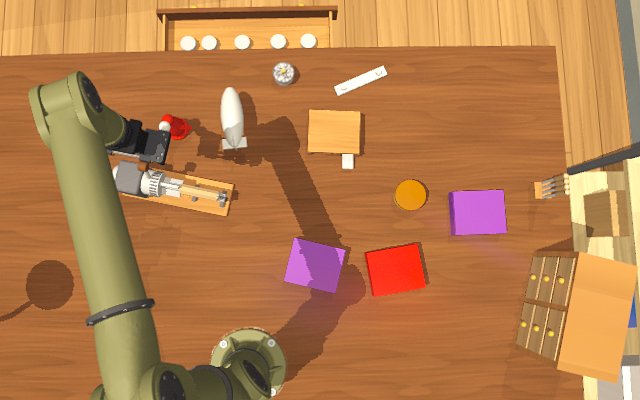

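```bash
python3 - <<'E'
from h import *
y=np.array([.2181,.9759,0]); x=np.array([.9759,-.2181,0]); O=np.array([.522,.1815,0])
im=cv2.imread('pics/w15.png'); cv2.imwrite('pics/w15c.png',cv2.resize(im[80:190,165:375],None,fx=3.8,fy=3.8,interpolation=cv2.INTER_CUBIC))
a=np.load('st_w15.npy'); st=dict(position=a[0],tool_rot=a[1])
for th in [1.0,1.1,1.15,1.2,1.25,1.3]:
    l=th-.75; P=O+.085*y+.1*np.sin(l)*x+np.array([0,0,.075+.1*np.cos(l)])
    print(th,proj('wrist',P,st).round(1),proj('wrist',P-.012*y,st).round(1),proj('wrist',P+.012*y,st).round(1))
for n,ax,z in [('nose jaw0',0,.101),('body end',-.11,.075),('shoulder top',0,.089)]:
    print(n,proj('wrist',O+ax*y+np.array([0,0,z]),st))
E
```

```text
1.0 [346.1 159.2] [332.8 159.2] [359.4 159.2]
1.1 [345.5 169.2] [332.5 169.2] [358.6 169.2]
1.15 [345.2 173.8] [332.4 173.8] [358.1 173.8]
1.2 [344.9 178.2] [332.2 178.2] [357.6 178.2]
1.25 [344.6 182.3] [332.  182.3] [357.2 182.3]
1.3 [344.3 186.2] [331.9 186.2] [356.7 186.2]
nose jaw0 [265.22865793 129.76395315]
body end [180.47181691 130.15768249]
shoulder top [267.11944182 129.55571964]
```

View pics/w15c.png

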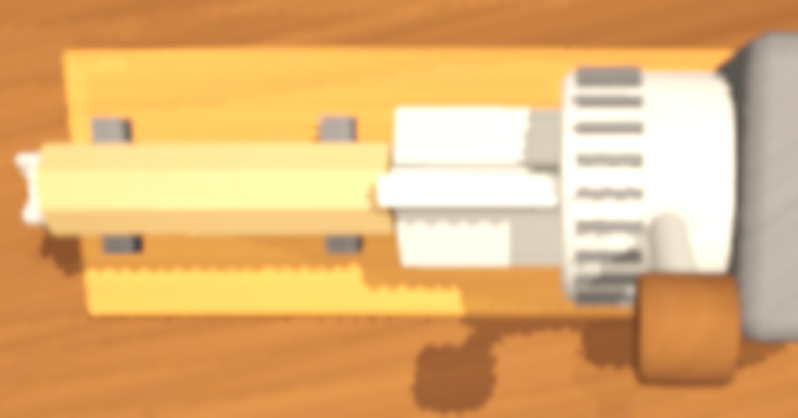

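```bash
python3 - <<'E'
from h import *
y=np.array([.2181,.9759,0]); x=np.array([.9759,-.2181,0]); O=np.array([.522,.1815,0])
a=np.load('st_w15.npy'); st=dict(position=a[0],tool_rot=a[1])
for th in [.05,1.0,1.1,1.2,1.3]:
    l=th-.75; P=O+.085*y+.1*np.sin(l)*x+np.array([0,0,.075+.1*np.cos(l)])
    print(th,'side',proj('side',P).round(1),'crop',((proj('side',P)-[225,95])*6).round(0),'top',proj('top',P).round(1))
    # limb rows
    print([ (n,proj('wrist',P+d,st).round(1)) for n,d in [('+x',.014*x),('-x',-.014*x),('up',np.array([0,0,.014]))]])
o,v=ray('wrist',(346,166),st); t=(.085-(o-O)@y)/(v@y)
# ray/circle r=.1
P=tri(ray('wrist',(346,166),st),ray('side',(270,120))); print(P,(P[0]-O)@x,(P[0]-O)@y)
# camera pos
print('cam lat',(o-O)@x,o[2])
d0=(o-O)@x; vz=v[2]; vl=v@x
from scipy.optimize import brentq
f=lambda s: np.hypot(d0+s*vl,o[2]+s*vz-.075)-.1
s=brentq(f,0.01,(o[2]-.14)/-vz if f((o[2]-.14)/-vz)<0 else .3); L=d0+s*vl; print('lean',np.arcsin(L/.1),np.arcsin(L/.1)+.75)
E
```

```text
0.05 side [247.8 128.6] crop [137. 202.] top [135.8 201.5]
[('+x', array([345.7,  74.2])), ('-x', array([346.3,  41.1])), ('up', array([347.5,  54.1]))]
1.0 side [267.7 118.9] crop [256. 143.] top [140.8 168.4]
[('+x', array([345.7, 174.5])), ('-x', array([346.4, 143.5])), ('up', array([347.7, 161.2]))]
1.1 side [269.8 118.9] crop [269. 144.] top [142.  165.1]
[('+x', array([345.2, 184. ])), ('-x', array([345.9, 153.9])), ('up', array([347.1, 171.7]))]
1.2 side [272.  119.1] crop [282. 145.] top [143.3 162.1]
[('+x', array([344.6, 192.6])), ('-x', array([345.3, 163.4])), ('up', array([346.4, 181.2]))]
1.3 side [274.  119.6] crop [294. 147.] top [144.7 159.3]
[('+x', array([344. , 200.2])), ('-x', array([344.6, 171.9])), ('up', array([345.6, 189.5]))]
(array([0.57332546, 0.25772146, 0.16318519]), np.float64(0.0025853676603412672)) 0.03346461589376566 0.08557860144272633
cam lat -0.006079002621944734 0.4235441252959614
lean 0.3173653720952651 1.0673653720952652
```

```bash
python3 - <<'E'
from h import *
print(goto([.5717,.2575,.2613],down(77.4))); print(goto([.5717,.2575,.154],down(77.4)))
E
```

```text
(array([-0.0035,  0.08  , -0.1014]), array([ 0.019, -0.011, -0.002]))
(array([ 0.3541,  0.08  , -0.1011]), array([ 0.019, -0.011, -0.002]))
```

```bash
python3 -m jog '[{"rot":[0,0,0],"travel":[0,0.04,-0.05],"jaw":-0.3},{"rot":[0,0,0],"travel":[0,0.04,-0.051],"jaw":-0.3},{"rot":[0,0,0],"travel":[0.1,0,0],"jaw":-0.3},{"rot":[0,0,0],"travel":[0.12,0,0],"jaw":-0.3},{"rot":[0,0,0],"travel":[0.09,0,0],"jaw":-0.3},{"rot":[0,0,0],"travel":[0.044,0,0],"jaw":-0.3},{"rot":[0,0,0],"travel":[0,0,0],"jaw":-0.3},{"rot":[0,0,0],"travel":[0,0,0],"jaw":-0.3}]' 60
python3 l.py
python3 -m jog '[{"rot":[0,0,0],"travel":[0,0,0],"jaw":0.3},{"rot":[0,0,0],"travel":[0,0,0],"jaw":1},{"rot":[0,0,0],"travel":[0,0,0],"jaw":1},{"rot":[0,0,0],"travel":[0,0,0],"jaw":1},{"rot":[0,0,0],"travel":[0,0,0],"jaw":1},{"rot":[0,0,0],"travel":[0,0,0],"jaw":1},{"rot":[0,0,0],"travel":[0,0,0],"jaw":1}]'
python3 l.py
python3 - <<'E'
from h import *
p,r,st=tool(); np.save('st_w16.npy',[st['position'],st['tool_rot']]);im=snap('wrist','w16.png')
E
```

```text
time: 25.95
position: [0.573, 0.2569, 0.1554]
tool_rot: [0.173, 1.563, -0.171]
ft_force: [0.3, 0.2, 0.2]
grip_width: 0.652
lat 0.0333 ax 0.0848 z 0.1554 lean 0.340 theta 1.090 Ft 0.1 Fr 0.3
time: 26.65
position: [0.5725, 0.256, 0.1546]
tool_rot: [0.173, 1.564, -0.173]
ft_force: [-1.1, -1.3, 3.0]
grip_width: 0.273
lat 0.0330 ax 0.0837 z 0.1546 lean 0.337 theta 1.087 Ft -1.7 Fr 2.6
```

View pics/w16.png

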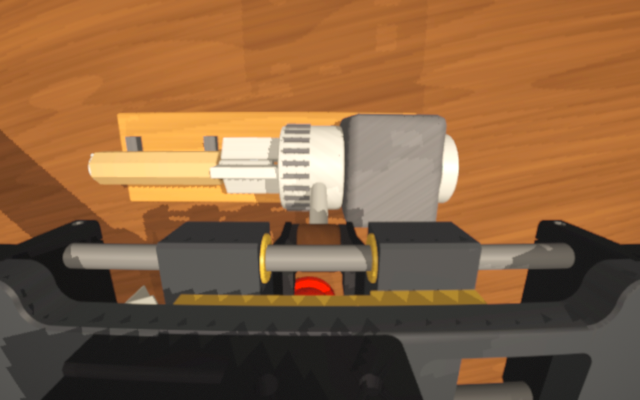

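```bash
python3 -m jog '[{"rot":[0,0,0],"travel":[0.004,0,0.01],"jaw":1},{"rot":[0,0,0],"travel":[0.004,0,0.01],"jaw":1},{"rot":[0,0,0],"travel":[0,0,0],"jaw":1}]'
python3 l.py
python3 -m jog '[{"rot":[0,0,0],"travel":[0.004,0,0.01],"jaw":1},{"rot":[0,0,0],"travel":[0,0,0],"jaw":1}]'
python3 l.py
python3 -m jog '[{"rot":[0,0,0],"travel":[0.004,0,0.01],"jaw":1},{"rot":[0,0,0],"travel":[0,0,0],"jaw":1}]'
python3 l.py
```

```text
time: 27.0
position: [0.5753, 0.2554, 0.1535]
tool_rot: [0.172, 1.571, -0.173]
ft_force: [-11.3, -3.2, 14.2]
grip_width: 0.271
lat 0.0359 ax 0.0837 z 0.1535 lean 0.368 theta 1.118 Ft -14.7 Fr 9.5
time: 27.2
position: [0.5777, 0.2548, 0.1525]
tool_rot: [0.172, 1.572, -0.173]
ft_force: [-12.3, -2.8, 16.1]
grip_width: 0.271
lat 0.0384 ax 0.0837 z 0.1525 lean 0.394 theta 1.144 Ft -16.7 Fr 10.5
time: 27.4
position: [0.5803, 0.2542, 0.1514]
tool_rot: [0.172, 1.572, -0.172]
ft_force: [-13.5, -3.4, 16.7]
grip_width: 0.272
lat 0.0410 ax 0.0837 z 0.1514 lean 0.423 theta 1.173 Ft -18.2 Fr 10.1
```

```bash
python3 - <<'E'
from h import *
p,r,st=tool();im=snap('wrist','w17.png')
a=cv2.imread('pics/w16.png')[195:300,270:370]; b=cv2.imread('pics/w17.png')[195:300,270:370]
cv2.imwrite('pics/cmp.png',cv2.resize(np.hstack([a,b]),None,fx=4,fy=4,interpolation=cv2.INTER_CUBIC))
E
```

```text
(no output)
```

View pics/cmp.png

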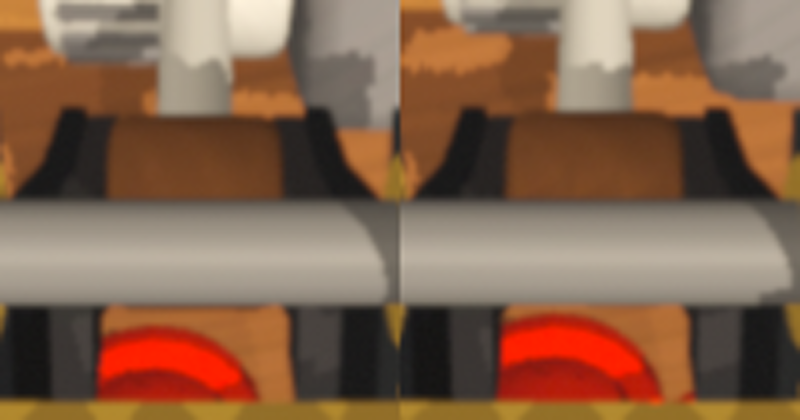

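```bash
python3 -m jog '[{"rot":[0,0,0],"travel":[-0.008,0,-0.014],"jaw":1},{"rot":[0,0,0],"travel":[0,0,0],"jaw":1}]'; python3 l.py
python3 -m jog '[{"rot":[0,0,0],"travel":[0,0,0],"jaw":0.4},{"rot":[0,0,0],"travel":[0,0,0],"jaw":0},{"rot":[0,0,0],"travel":[0,0,0],"jaw":-0.3},{"rot":[0,0,0],"travel":[0,0,0],"jaw":-0.3},{"rot":[0,0,0],"travel":[0,0,0],"jaw":-0.3},{"rot":[0,0,0],"travel":[0,0,0],"jaw":-0.3}]'
python3 l.py
python3 -m jog '[{"rot":[0,0,0],"travel":[-0.04,0,0],"jaw":-0.3},{"rot":[0,0,0],"travel":[-0.1,0,0],"jaw":-0.3},{"rot":[0,0,0],"travel":[-0.12,0,0],"jaw":-0.3},{"rot":[0,0,0],"travel":[-0.1,0,0.03],"jaw":-0.3},{"rot":[0,0,0],"travel":[0,-0.08,0.04],"jaw":-0.3},{"rot":[0,0,0],"travel":[0,0,0],"jaw":-0.3},{"rot":[0,0,0],"travel":[0,0,0],"jaw":-0.3}]'
python3 - <<'E'
from h import *
show(); p,r,st=tool(); np.save('st_w18.npy',[st['position'],st['tool_rot']]);im=snap('wrist','w18.png');cv2.imwrite('pics/w18c.png',cv2.resize(im[80:200,165:375,::-1],None,fx=3.8,fy=3.8,interpolation=cv2.INTER_CUBIC))
im=snap('side','side18.png'); cv2.imwrite('pics/s18c.png',cv2.resize(im[95:195,225:345,::-1],None,fx=6,fy=6,interpolation=cv2.INTER_CUBIC))
y=np.array([.2181,.9759,0]); x=np.array([.9759,-.2181,0]); O=np.array([.522,.1815,0])
for th in [1.0,1.1,1.2]:
    l=th-.75; P=O+.085*y+.1*np.sin(l)*x+np.array([0,0,.075+.1*np.cos(l)])
    print(th,[(proj('wrist',P+d,st)-[165,80])*3.8 for d in [-.014*x,.014*x]])
E
```

```text
time: 27.65
position: [0.5785, 0.2546, 0.1524]
tool_rot: [0.172, 1.567, -0.173]
ft_force: [-6.3, -2.7, 6.0]
grip_width: 0.27
lat 0.0392 ax 0.0837 z 0.1524 lean 0.403 theta 1.153 Ft -7.5 Fr 3.3
time: 28.25
position: [0.5803, 0.2547, 0.1519]
tool_rot: [0.173, 1.564, -0.172]
ft_force: [-0.4, 0.5, -0.0]
grip_width: 0.62
lat 0.0409 ax 0.0842 z 0.1519 lean 0.421 theta 1.171 Ft -0.5 Fr -0.2
time: 28.95
position: [0.5957, 0.2259, 0.2607]
tool_rot: [0.174, 1.563, -0.173]
ft_force: [-0.5, 0.4, 0.7]
grip_width: 0.646
t 28.95 p [0.5957 0.2259 0.2607] x [ 0.001  0.001 -1.   ] y [0.22  0.976 0.001] yaw 77.30 F [-0.5  0.4  0.7] T [0.02 0.05 0.05] g 0.646 q [-0.68  0.28  0.35  1.44 -0.1   1.43  1.02]
1.0 [array([689.58442917, 247.59311213]), array([686.89642393, 365.44332712])]
1.1 [array([687.46691035, 287.1056532 ]), array([684.84964819, 401.61472941])]
1.2 [array([685.09130843, 323.1133512 ]), array([682.56224778, 434.11679855])]
```

View pics/w18c.png

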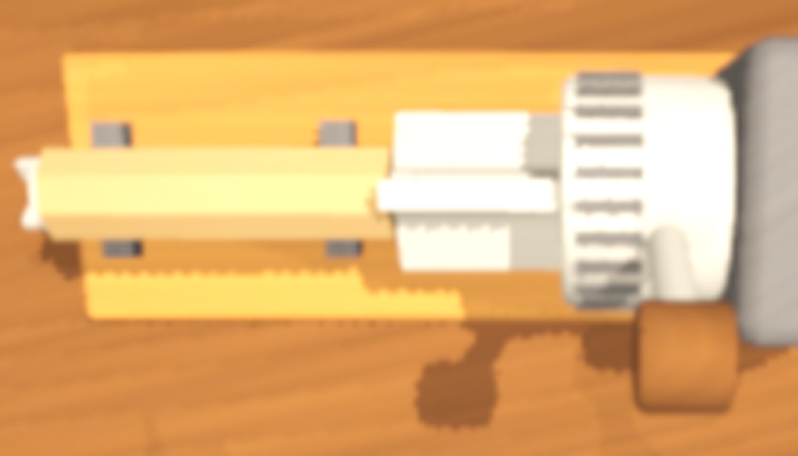

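View pics/s18c.png

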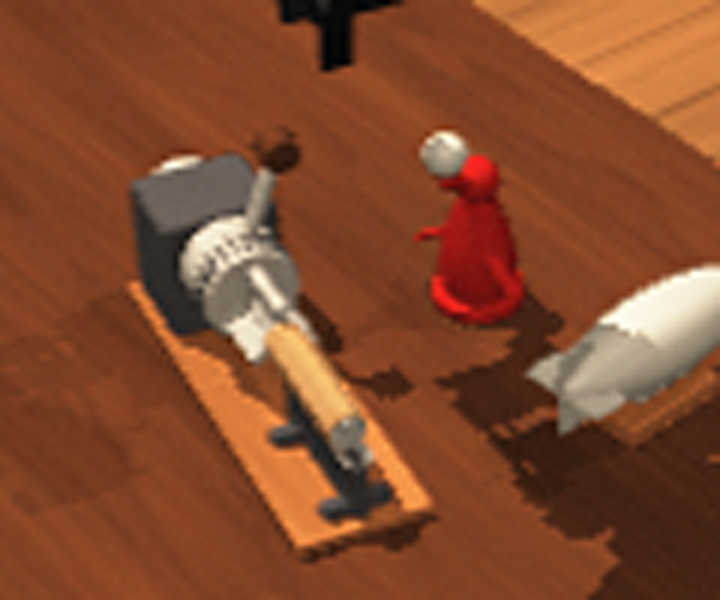

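```bash
python3 - <<'E'
from h import *
snap('top','top19.png'); print(ctrl.close_job()); show()
E
```

```text
the job is handed in; nothing more can be done
None
the job is handed in; nothing more can be done
```

View pics/top19.png

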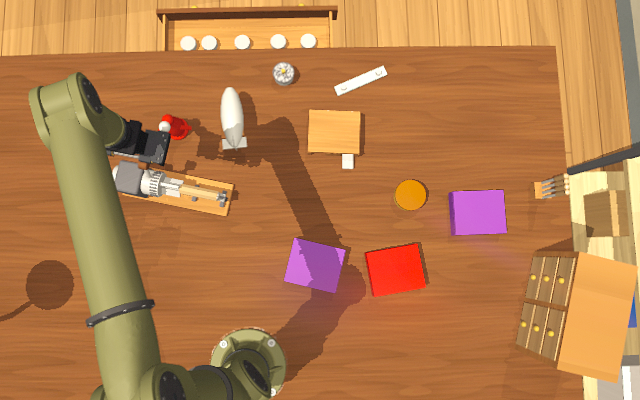

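The mandrel is in the bench chuck with its shank home, the sleeve lever is swung over and released, and I handed the job in at about 29 s of the 72 s allowed. I drew it out by the shank, regrasped it by the body, and let it settle in the V-rest. I then pushed until the shoulder stopped at the jaw noses, with about 9 N resisting and no further movement.

**Lever:** On the first swing the knob slipped in the pads, so the lever ended at about 1.07–1.10 although the arm's own position suggested about 1.2. I regripped it at 60 N and pushed further, reaching 15–18 N at the knob with under 1 mm of slip. Part of that force was friction between the pads and the knob.

**Last checks:**
- **Sleeve angle:** the two cameras disagree slightly, at about 1.13 (wrist) and 1.18 (side). Both are within the firm range. I did not see the jaws touch the shank directly; the grip is inferred from the angle and force.
- **Mandrel:** it is still on the axis, with its shoulder at the jaw noses.
- **Other things:** the spade-ended tool is still in the rack and the toys look unmoved.
- **Robot:** the gripper is clear at z = 0.26 m with no contact force.
- **Calibration:** the overhead camera read about 5 mm off the wrist camera in y. I trusted the wrist camera, which matched what I felt when gripping.

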